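Present the oil-pump body's gear face on the tilting inspection plate

ROBOT

A 7-joint arm with a two-finger parallel gripper is mounted at the origin on the work surface. World frame = base frame: x ahead of the robot, y to its left, z up, the work surface at z = 0. Lengths are in mm, angles in rad, forces in N, time in s.
With the tool pointing down it reaches from about 425 to 875 mm from the base axis. Payload 9.9 kg.
Tool frame: the origin (TCP) lies between the finger pads; the fingertips stand 8 mm ahead of it and the grasp point (between the pads) lies 11 mm behind it; z points along the fingers, y is the line along which they close (so a half turn about z gives the same grasp; the last joint's range is limited). The gripper opens to 85 mm and grips with 20 to 120 N. Pads are 22 mm wide; open, the fingers measure 114 mm over their backs; the gripper's body (76 mm by 85 mm) begins 54 mm behind the grasp point. The pads swing forward as they close: fully open they stand 13 mm farther back than shut.
Start: joints at [1.041, 0.576, 0.025, 1.437, -0.015, 1.129, -0.057], TCP at [291.051, -609.031, 239.289] pointing down, gripper open.
Joint ranges: [-2.76, 2.76], [-0.34, 2.15], [-1.52, 1.57], [0.19, 2.46], [-1.09, 4.23], [0.17, 1.99], [-2.82, 2.82]. Speed limits (rad/s): [2.22, 2.22, 3.01, 3.01, 3.14, 3.14, 3.14].

INTERFACE

Orientations are given as [roll, pitch, yaw] about the fixed x, y, z axes, in that order (R = Rz(yaw) Ry(pitch) Rx(roll)).
In Python, from station import monitor, imaging, order gives the robot as it stands. The module is installed in compiled form; this text tells all that it offers.
- The arm moves only by the tool send_rows, never from a script. Its argument "moves" is a list of rows, each an object with "hand": the closure in counts, from 0 (fully open) to 255 (shut); "linear": the shift along the tool's x, y, z in cm, a list of three; "angular": the turn, a rotation vector about the tool's x, y, z in rad, a list of three. A call has 1 to 10 rows; each row is the pose to reach, as a shift and turn from the pose commanded when the call began, along the tool's axes at that moment; what a row does not reach only later rows make up. A row lasts 1/10 s, in which the tool goes at most 50 mm and 8.59 degrees, less where a joint would pass 70% of its speed; a pose out of reach is approached as far as the arm can. A call with a gripper value outside its range is refused whole. The fingers move at their own pace and stop on an object; the grip force is fixed at half the most. Time passes only in rows, so rows that repeat a pose let the fingers close. It gives the time, the measured TCP pose, the force, the opening and the grip force at its end, in the units of the state.
- monitor.read_state(): the state, without advancing time (a new reading comes with each control period).
- imaging.camera(name): name is "side" or "top" or "wrist"; returns (picture, depth): 400x640x3 uint8, red, green, blue; 400x640 float32, mm along the optical axis (not along the pixel's ray), 0 where there is no reading.
- imaging.get_calibration(name): a dict with "intrinsics" (3x3 intrinsics, pixels), "rvec" (rotation vector, rad) and "tvec" (3), from world to camera coordinates, as OpenCV has them. Camera axes: x right, y down, z forward; pixel columns grow to the right and rows downward; lengths in mm; the calibration is good to about 2 mm. A picture is of the moment at which its call begins: read the wrist's pose just before it. get_calibration takes no time and is no camera call; for the wrist camera it gives the pose at the moment of the call.
- order.close_job(): hands the job in; it is judged then, once.
The state is a dict: "clock": time; "joint_pos": joint angles; "joint_velocities": joint speeds; "joint_torque": joint torques, N m; "ee_pos": TCP position; "tcp_rot": TCP orientation; "contact_force": force on the tool from outside, world axes, zero at the start; "moment": the same for the moment, N m; "gripper_width": finger opening in mm; "finger_force": force on a finger pad.
Only numpy, scipy, OpenCV 4.12 (cv2) and the standard library are available. Lean on these libraries where they do the work, as an engineer would, in place of code of your own. Each camera call takes 0.05 s, during which the arm holds its last target. There are 200 camera calls.

TASK

The oil-pump body lies with its gear face down on the wooden block: turn it over and lay it gently (never drop or topple it) with its gear face up on the two rails of the tilting plate, squarely against the stop ledge, and let go of it while the plate is still down. Then swing the plate up until its yellow pointer lines up with the red index clip on the quadrant, and finish still holding the plate there with the gripper so that the face can be inspected; the plate falls back if let go. Do not shift the index clip or the socket, gear and bearing lying around.

Things in the scene. Friction and masses are not known exactly. Their poses are not given: they have to be found in the camera images.
- pump_body: Oil-pump body, aluminium block 66 (x) x 44 (y) x 22 (z) mm, 0.17 kg, plain sides. Gear face: bright, two round black pockets with brass gears. Opposite cast face: dark grey, ribbed. Origin: centre of the gear face; z points from gear face to cast face (up at the start, down when turned over). Either end may go to the ledge. It stands steadily on a 44 x 22 end.
- rest_block: Fixed wooden block 60 (x) x 28 (y) x 20 (z) mm, origin at the centre of its underside on the bench. The pump body lies on it at the start, centred to a few mm and roughly along it, overhanging it by about 8 mm on each 66 mm side.
- tilt_base: Fixed green base of the tilting plate, 190 x 170 x 12 mm, origin on the bench. Its x points from lift bar to hinge. In its frame the hinge axis is the line x = 85, z = 45 mm, parallel to y. An aluminium quadrant (arc 118 to 132 mm from the hinge axis, 5 mm thick, a line every 5 degrees) stands at y = 85.5 and reaches 155 mm above the bench; nothing on the other side.
- tilt_plate: Hinged aluminium plate, 140 wide (y), 8 thick, from 12 to 170 mm from the hinge axis; 0.6 kg with fittings. Origin on the hinge axis at mid width; the plate runs along its own -x; z is its upper normal. Down at the start: its axes equal tilt_base's. Swinging up turns it about +y (free edge rises), at most 1.0 rad. Free hinge: falls shut if let go.
- plate_rest (a point): Axes as tilt_plate. Point on the tops of the two steel rails, 61 mm from the hinge axis: the middle of the pump body's lower face when it touches the ledge, length along x. Rails: along x, y = -15 to 15, 16 mm above the plate, from 28 to 125 mm from the hinge. Dark stop ledge at their hinge end: 40 wide in y, 14 mm higher than the rails.
- lift_bar (a point): Middle of the round steel lift bar at the plate's free edge, 215 mm from the hinge axis: 12 mm diameter, 90 mm long along y, carried by two arms at y = +-42 mm (76 mm free between them), 39 mm free gap between bar and plate edge. 45 mm above the bench when the plate is down, with clear bench below it.
- plate_pointer (a point): Tip of the yellow pointer on the plate's +y edge, 117.5 mm from the hinge axis, in the plate's middle plane.
- index_clip: Red clip on the quadrant (30 mm along the radius, 26 mm wide in y with its thumb pad, 10 to 14 mm thick), stiff to move, set to a different angle each time, 0.40 to 0.80 rad above the base. Origin on the hinge axis; its -x points from the hinge axis to the clip, so when the plate's x axis is parallel to the clip's x axis the pointer is on the mark.
- index_mark (a point): Middle of the red index clip, 125 mm from the hinge axis; the pointer lines up when it lies on the straight line (seen along the hinge) from hinge axis to this point.
- socket: Black impact socket standing on the bench, 34 mm diameter, 50 mm high, origin at its underside; leave alone.
- gear: Steel gear lying flat, 62 mm diameter, 18 mm high, origin at its underside; leave alone.
- bearing: Ball bearing lying flat, 52 mm diameter, 15 mm high, orange seal, origin at its underside; leave alone.
Not all that is in view belongs to the job. Leave any green or purple look-alike of the pump_body alone.

How it is judged:
By the outcome, as a careful person would: the job done as asked, in the order asked, and still so for the second after the job is handed in, while the arm keeps its last pose, push and grip.
It also fails if it takes over 72 s, if anything falls off the work surface, if the arm or the gripper's body presses on something with over 40 N, if the wrist force passes 120 N, or if a joint passes its speed limit or range.

## Working session

There is one attempt and no reset: what is moved stays moved. The work goes in short steps, Python scripts to look and compute and a tool call to move; the robot and the scene stay as the last step left them, time stands still between calls to the robot, and variables do not carry over. Pictures are saved under pics/ and viewed, at most 10 in all, crops included, and the job is handed in when it is done.

Besides the shell and the picture viewer there is one more tool, called after "Request:" in YAML: its name, and indented under it one key for each argument. send_rows: Moves the arm, as the interface text tells. Its arguments: {"type":"object","properties":{"moves":{"type":"array"}},"required":["moves"]}

```bash
mkdir -p pics
cat > h.py <<'E'
import numpy as np, cv2
from scipy.spatial.transform import Rotation as R
from station import monitor, imaging, order
def cam(n):
    c=imaging.get_calibration(n); p,d=imaging.camera(n)
    K=np.array(c["intrinsics"]);Rm=cv2.Rodrigues(np.array(c["rvec"],float))[0];t=np.array(c["tvec"],float).ravel()
    return p,d,K,Rm,t
def ray(uv,z,K,Rm,t):
    d=Rm.T@np.linalg.inv(K)@np.array([uv[0],uv[1],1.]);o=-Rm.T@t
    return o+d*(z-o[2])/d[2]
def cloud(d,K,Rm,t):
    v,u=np.mgrid[:d.shape[0],:d.shape[1]]
    P=np.stack([(u-K[0,2])/K[0,0]*d,(v-K[1,2])/K[1,1]*d,d],-1)
    return (P-t)@Rm
def proj(X,K,Rm,t):
    q=K@(Rm@np.array(X,float)+t);return q[:2]/q[2]
def save(n,p): cv2.imwrite(f"pics/{n}.png",p[...,::-1])
E
python3 - <<'E'
from h import *
ps=[]
for n in("top","side"):
    p,d,K,Rm,t=cam(n); save(n,p); np.savez(n,p=p,d=d,K=K,Rm=Rm,t=t); print(n,-Rm.T@t, Rm[2],K[0,0])
s=monitor.read_state();print(s)
E
```

```text
top [ 321.70742765    7.25946457 1250.3645969 ] [ 0.21173025  0.00947546 -0.97728221] 464.5031016043504
side [415.41479827 754.99634474 926.66014261] [ 0.1082552  -0.65704842 -0.74603498] 495.3118393964147
{'clock': 0.1, 'joint_pos': array([ 1.04120475,  0.57649035,  0.02485014,  1.43782392, -0.01499282,
        1.12898684, -0.05651942]), 'joint_velocities': array([-0.00016088, -0.00072094,  0.00063697, -0.00264855,  0.00072571,
       -0.00042294, -0.00115037]), 'joint_torque': array([ 5.43397560e-03, -7.67304611e+01,  2.25754000e+00, -2.86606747e+01,
        1.58166356e-02,  8.58014828e-03,  2.58684167e-05]), 'ee_pos': array([ 290.87645264, -608.67776415,  238.50052279]), 'tcp_rot': array([-3.14007137e+00,  8.72059279e-05,  4.45805465e-01]), 'contact_force': array([-0.29619216,  0.35235981, -0.72843891]), 'moment': array([-0.01823429,  0.0574023 , -0.0125698 ]), 'finger_force': 0.0, 'gripper_width': 85.57384483332606}
```

View pics/top.png

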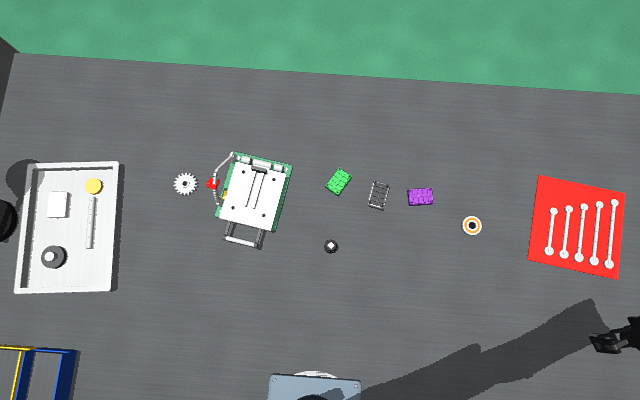

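View pics/side.png

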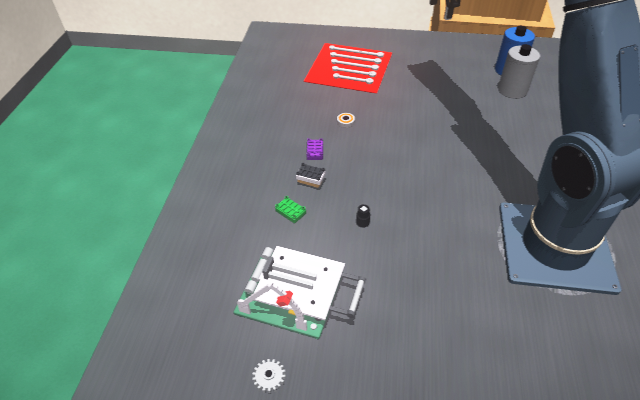

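The top view shows three candidates for the pump body: a green look-alike at (338,181), the dark grey ribbed one on the wood block at (378,195) and a purple look-alike at (420,197). I choose the grey one. The tilt unit is at (255,200), its hinge away from the robot and its red clip at (212,184). In the side view the pump is at (311,176) and the clip at (285,298).

Run:
```python
from h import *
T=dict(np.load("top.npz"));S=dict(np.load("side.npz"))
for n,D,uv in(("top",T,(378,195)),("side",S,(311,176))):
    C=cloud(D["d"],D["K"],D["Rm"],D["t"])
    g=ray(uv,40,D["K"],D["Rm"],D["t"]); print(n,g)
    near=(np.hypot(C[...,0]-g[0],C[...,1]-g[1])<60)&(C[...,2]>34)&(C[...,2]<60)&(D["d"]>0)
    P=C[near]; r=cv2.minAreaRect(P[:,:2].astype(np.float32)); print("pump",len(P),r,np.median(P[:,2]))
    hsv=cv2.cvtColor(D["p"],cv2.COLOR_RGB2HSV)
    for nm,lo,hi,box in(("clip",(0,120,80),(8,255,255),None),("yellow",(22,120,80),(32,255,255),None)):
        m=cv2.inRange(hsv,lo,hi)>0
        g2=np.abs(C[...,0]-660)<200; m&=(C[...,1]>120)&(C[...,1]<420)&(C[...,0]>350)&(C[...,0]<800)
        Q=C[m]; 
        if len(Q):print(nm,len(Q),np.argwhere(m).mean(0)[::-1],np.median(Q,0))
    # green base
    m=(cv2.inRange(hsv,(55,80,40),(85,255,255))>0)&(C[...,2]>3)&(C[...,2]<25)&(C[...,1]>60)&(C[...,1]<420)&(C[...,0]<850)
    Q=C[m]; print("base",len(Q),cv2.minAreaRect(Q[:,:2].astype(np.float32)),np.median(Q[:,2]))
    # plate top
    m=(C[...,2]>44)&(C[...,2]<54)&(C[...,1]>60)&(C[...,1]<420)&(C[...,0]<850)&(C[...,0]>400)
    Q=C[m]; print("plate",len(Q),cv2.minAreaRect(Q[:,:2].astype(np.float32)))
def z(D,u,v,w,h,f): return cv2.resize(D["p"][v:v+h,u:u+w],None,fx=f,fy=f,interpolation=cv2.INTER_CUBIC)
a=z(T,195,140,120,120,5)[:600];b=z(T,350,170,50,50,4);c=z(S,225,230,150,100,5)
save("crop1",cv2.resize(np.vstack([np.hstack([z(T,200,140,100,120,3),z(T,350,175,60,60,6)]),np.hstack([z(S,230,240,140,100,4),np.zeros((400,100,3),np.uint8)])]),None,fx=.78,fy=.78))
```

```text
top [ 588.33100282 -134.80502898   40.        ]
pump 379 ((591.4278564453125, -135.6414031982422), (43.593177795410156, 65.83448028564453), 78.19849395751953) 40.12370343603674
clip 97 [211.68041237 183.3814433 ] [567.82745223 289.58984258 130.7413277 ]
yellow 21 [224.04761905 194.23809524] [560.48228998 272.70767886  47.65849842]
base 613 ((584.798095703125, 201.5076904296875), (170.3242645263672, 189.18434143066406), 80.17582702636719) 11.597428735237813
plate 3111 ((549.4398803710938, 207.57330322265625), (158.98716735839844, 233.24072265625), 80.44649505615234)
side [ 584.58834688 -114.63936632   40.        ]
pump 300 ((590.490478515625, -132.0132598876953), (46.90802001953125, 65.01300811767578), 79.69286346435547) 38.53321940817561
clip 78 [283.85897436 298.37179487] [565.66517423 295.40227761 130.06011578]
yellow 14 [290.78571429 311.21428571] [562.98910177 273.33492263  46.08737655]
base 740 ((584.5559692382812, 217.27584838867188), (144.7608642578125, 188.30892944335938), 80.33763885498047) 10.535543257233535
plate 3965 ((547.3956909179688, 210.28414916992188), (161.01806640625, 233.2432861328125), 80.1049575805664)
```

View pics/crop1.png

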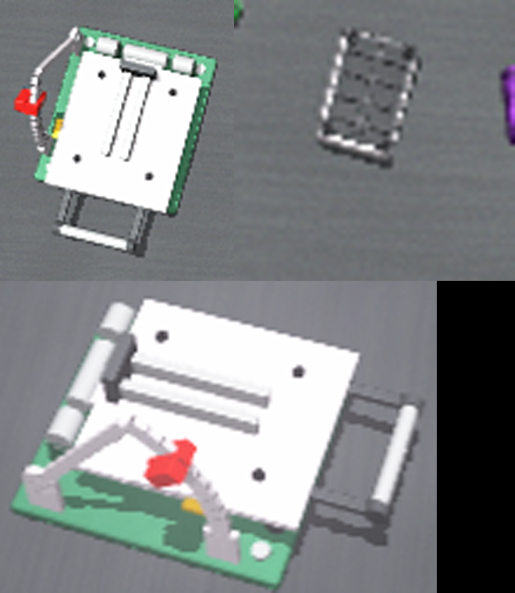

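The close crop confirms the grey body on its wooden block: ribbed cast face up, long axis about -12° in yaw. I'll move above it and look with the wrist camera.

```bash
cat >> h.py <<'E'
def tool(phi,yaw):
    "tool x axis in vertical plane of heading yaw; phi=tilt of pointing direction, + outward along heading"
    return R.from_euler('z',yaw)*R.from_euler('y',-phi)*R.from_euler('x',np.pi)
def rel(pos,rot,p0=None,r0=None):
    s=monitor.read_state()
    p0=s["ee_pos"] if p0 is None else np.array(p0,float); r0=R.from_euler('xyz',s["tcp_rot"]) if r0 is None else r0
    print("lin",np.round(r0.inv().apply(np.array(pos)-p0)/10,2).tolist(),"ang",np.round((r0.inv()*rot).as_rotvec(),3).tolist())
def tcp(g,phi,yaw,back=11):
    "TCP for grasp point g"
    return np.array(g,float)+tool(phi,yaw).as_matrix()[:,2]*back
E
python3 - <<'E'
from h import *
rel((575,-132,230),tool(0,-.206))
print(tool(.5,0).as_matrix()[:,2])
E
```

```text
lin [46.19, -30.76, 0.89] ang [-0.001, 0.001, 0.652]
[ 4.79425539e-01 -1.22464680e-16 -8.77582562e-01]
```

Request:
send_rows:
  moves:
    - {"hand": 0,"linear": [23,-15.4,0.5],"angular": [0,0,0.33]}
    - {"hand": 0,"linear": [46.2,-30.8,0.9],"angular": [0,0,0.652]}
    - {"hand": 0,"linear": [46.2,-30.8,0.9],"angular": [0,0,0.652]}
    - {"hand": 0,"linear": [46.2,-30.8,0.9],"angular": [0,0,0.652]}
    - {"hand": 0,"linear": [46.2,-30.8,0.9],"angular": [0,0,0.652]}
    - {"hand": 0,"linear": [46.2,-30.8,0.9],"angular": [0,0,0.652]}
    - {"hand": 0,"linear": [46.2,-30.8,0.9],"angular": [0,0,0.652]}
    - {"hand": 0,"linear": [46.2,-30.8,0.9],"angular": [0,0,0.652]}
    - {"hand": 0,"linear": [46.2,-30.8,0.9],"angular": [0,0,0.652]}
    - {"hand": 0,"linear": [46.2,-30.8,0.9],"angular": [0,0,0.652]}

```text
clock: 1.1
ee_pos: [547.4, -177.5, 231.0]
tcp_rot: [3.142, 0.0, -0.206]
contact_force: [1.1, -0.9, 0.4]
gripper_width: 85.6
finger_force: 0.0
```

Run:
```python
from h import *
s=monitor.read_state();print(s["clock"],s["ee_pos"],s["tcp_rot"],s["joint_pos"].round(3))
rel((575,-132,230),tool(0,-.206))
```

```text
1.1 [ 547.3647219  -177.50440159  231.0207427 ] [ 3.14154367e+00  3.33843781e-04 -2.06177613e-01] [ 0.137  0.438  0.142  1.723 -0.072  0.986 -1.472]
lin [1.77, -5.02, 0.1] ang [0.0, 0.0, -0.0]
```

Request:
send_rows:
  moves:
    - {"hand": 0,"linear": [1.8,-5.0,0.1],"angular": [0,0,0]}
    - {"hand": 0,"linear": [1.8,-5.0,0.1],"angular": [0,0,0]}
    - {"hand": 0,"linear": [1.8,-5.0,0.1],"angular": [0,0,0]}

```text
clock: 1.4
ee_pos: [575.1, -132.3, 229.5]
tcp_rot: [-3.141, 0.001, -0.203]
contact_force: [-1.0, -0.4, -0.3]
gripper_width: 85.4
finger_force: 0.0
```

Run:
```python
from h import *
p,d,K,Rm,t=cam("wrist"); np.savez("w1",p=p,d=d,K=K,Rm=Rm,t=t); save("w1",p)
print(-Rm.T@t,Rm[2],monitor.read_state()["ee_pos"])
C=cloud(d,K,Rm,t); 
m=(d>0)&(C[...,2]>35)&(C[...,2]<50)&(np.hypot(C[...,0]-591,C[...,1]+135)<60)
Q=C[m]; print(len(Q),np.median(Q[:,2]),cv2.minAreaRect(Q[:,:2].astype(np.float32)))
```

```text
[ 640.62658434 -145.6554739   366.56095372] [-0.25941355  0.05489063 -0.96420518] [ 574.280771   -134.31739649  229.77331659]
2791 41.97573558567188 ((591.9567260742188, -134.03684997558594), (43.979000091552734, 65.59727478027344), 78.0834732055664)
```

View pics/w1.png

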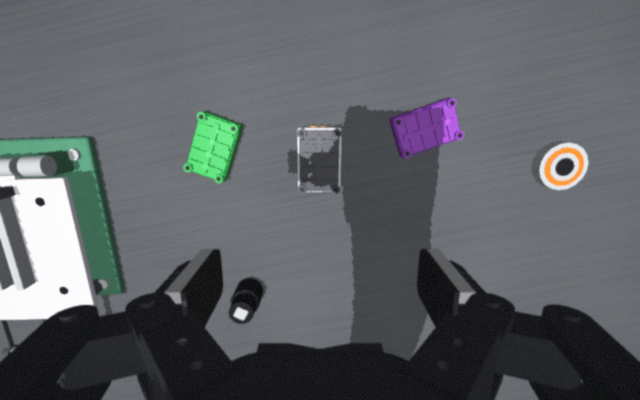

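The wrist view shows the pump clearly at (319,160), with the green one at (213,147) and the purple one at (427,127). The pump centre is (592,-134) and its top is at z=42. The plan is two 90° turns about the closing axis with a stand on end between them. I'll first test the tilt range in the air.

Run:
```python
from h import *
rel((520,-119,180),tool(np.radians(65),-.208))
```

```text
lin [-5.62, -0.4, 4.98] ang [-0.001, 1.135, 0.003]
```

Request:
send_rows:
  moves:
    - {"hand": 0,"linear": [-5.6,-0.4,5.0],"angular": [0,1.135,0]}
    - {"hand": 0,"linear": [-5.6,-0.4,5.0],"angular": [0,1.135,0]}
    - {"hand": 0,"linear": [-5.6,-0.4,5.0],"angular": [0,1.135,0]}
    - {"hand": 0,"linear": [-5.6,-0.4,5.0],"angular": [0,1.135,0]}
    - {"hand": 0,"linear": [-5.6,-0.4,5.0],"angular": [0,1.135,0]}
    - {"hand": 0,"linear": [-5.6,-0.4,5.0],"angular": [0,1.135,0]}
    - {"hand": 0,"linear": [-5.6,-0.4,5.0],"angular": [0,1.135,0]}
    - {"hand": 0,"linear": [-5.6,-0.4,5.0],"angular": [0,1.135,0]}
    - {"hand": 0,"linear": [-5.6,-0.4,5.0],"angular": [0,1.135,0]}
    - {"hand": 0,"linear": [-5.6,-0.4,5.0],"angular": [0,1.135,0]}

```text
clock: 2.45
ee_pos: [530.1, -127.6, 250.4]
tcp_rot: [3.091, -0.612, -0.182]
contact_force: [-0.1, -0.2, -0.8]
gripper_width: 85.8
finger_force: 0.0
```

Run:
```python
from h import *
s=monitor.read_state();print(s["clock"],s["joint_pos"].round(3))
rel((520,-119,180),tool(np.radians(65),-.208))
rel((560,-127,150),tool(np.radians(-25),-.208))
```

```text
2.45 [ 0.278  0.169 -0.231  2.303  1.161  0.172 -2.813]
lin [-4.98, -0.92, 5.06] ang [0.029, 0.522, 0.03]
lin [-3.37, -1.09, 9.86] ang [0.043, -1.048, 0.0]
```

```bash
cat > fit.py <<'E'
from h import *
import itertools
from scipy.optimize import least_squares
s=monitor.read_state()
D=[([1.04120475,.57649035,.02485014,1.43782392,-.01499282,1.12898684,-.05651942],[290.876,-608.678,238.5],[-3.14007,0.0001,.4458]),
([.137,.438,.142,1.723,-.072,.986,-1.472],[547.36,-177.5,231.02],[3.14154,.0003,-.2062]),
(list(s["joint_pos"]),list(s["ee_pos"]),list(s["tcp_rot"]))]
def fk(q,p,sg):
    H,L1,L2,L3,c0,c7,o1,o2,o3=p
    r=R.from_euler('z',-q[0]+c0);x=np.array([0,0,H])
    r=r*R.from_euler('y',q[1])*R.from_euler('z',sg[0]*q[2]); x=x+r.apply([o1,0,L1])
    r=r*R.from_euler('y',q[3])*R.from_euler('z',sg[1]*q[4]); x=x+r.apply([o2,0,L2])
    r=r*R.from_euler('y',q[5]); x=x+r.apply([o3,0,0])
    r=r*R.from_euler('z',sg[2]*q[6]+c7); x=x+r.apply([0,0,L3])
    return x,r
def res(p,sg):
    o=[]
    for q,x,e in D:
        a,r=fk(q,p,sg); o+=list(a-x)+list(300*(r.inv()*R.from_euler('xyz',e)).as_rotvec())
    return np.array(o+list(np.array(p[6:])*.05))
if __name__=="__main__":
    best=[]
    for sg in itertools.product((1,-1),repeat=3):
        for c7 in(0,1.57,3.1,-1.57):
            f=least_squares(res,[350,400,400,250,0,c7,0,0,0],args=(sg,));best.append((f.cost,sg,f.x.round(3).tolist()))
    best.sort(key=lambda b:b[0])
    for b in best[:4]:print(b)
E
python3 fit.py
```

```text
(np.float64(88.08525384907735), (-1, -1, -1), [318.055, 535.71, 413.213, 323.672, -0.068, 1.507, 19.571, 16.998, 0.747])
(np.float64(88.0852538495432), (-1, -1, -1), [318.056, 535.71, 413.213, 323.672, -0.068, 1.507, 19.571, 16.998, 0.747])
(np.float64(88.08525384954811), (-1, -1, -1), [318.055, 535.71, 413.213, 323.672, -0.068, 1.507, 19.572, 16.998, 0.747])
(np.float64(88.08525385575037), (-1, -1, -1), [318.054, 535.711, 413.213, 323.672, -0.068, 1.507, 19.572, 16.998, 0.748])
```

```bash
cat > kin.py <<'E'
from h import *
from scipy.optimize import least_squares
from fit import D
lo=np.array([-2.76,-.34,-1.52,.19,-1.09,.17,-2.82])+.04;hi=np.array([2.76,2.15,1.57,2.46,4.23,1.99,2.82])-.04
def fk(q,p):
    H,L1,L2,L3,o1,o2,o3,y0,y1,y2=p
    r=R.from_euler('z',-q[0]);x=r.apply([0,y0,0])+[0,0,H]
    r=r*R.from_euler('y',q[1])*R.from_euler('z',-q[2]); x=x+r.apply([o1,y1,L1])
    r=r*R.from_euler('y',q[3])*R.from_euler('z',-q[4]); x=x+r.apply([o2,y2,L2])
    r=r*R.from_euler('y',q[5]); x=x+r.apply([o3,0,0])
    r=r*R.from_euler('z',-q[6]+np.pi/2); return x+r.apply([0,0,L3]),r
def res(p):
    o=[]
    for q,x,e in D:
        a,r=fk(q,p); o+=list(a-x)+list(300*(r.inv()*R.from_euler('xyz',e)).as_rotvec())
    return np.array(o+list(np.array(p[4:])*.02))
f=least_squares(res,[318,535,413,323,0,0,0,0,0,0]);P=f.x
def ik(pos,rot,q0):
    g=lambda q:np.r_[(fk(q,P)[0]-pos)/3,100*(fk(q,P)[1].inv()*rot).as_rotvec(),(q-np.clip(q0,lo,hi))*.05]
    f=least_squares(g,np.clip(q0,lo+.01,hi-.01),bounds=(lo,hi));
    return f.x,np.abs(g(f.x)[:6]).max()
if __name__=="__main__":
    print(f.cost,P.round(1))
    for c5 in (0,3.1):
      print("config",c5)
      for yaw in(-.208,-.208+np.pi):
       for pos in((592,-134,35),(540,-120,45),(640,-60,45),(700,-150,45),(617,196,76)):
        o=[]
        for ph in range(-60,80,10):
            sg=1 if yaw<1 else -1
            rot=tool(np.radians(ph)*sg,yaw); b=np.arctan2(pos[1],pos[0])
            e=min(ik(tcp(pos,np.radians(ph)*sg,yaw),rot,[-b,.6,j3,1.6,c5,.8,j7])[1] for j3 in(0,.6,-.6) for j7 in (-1.5,1.5))
            o.append("%d:%s"%(ph,"ok" if e<1 else "-"))
        print(round(yaw,2),pos,*o)
E
python3 kin.py
```

```text
0.20684198973132978 [252.1 589.8 394.1 339.    4.3  -2.2   8.5 -16.9 -22.9  -7.1]
config 0
-0.21 (592, -134, 35) -60:- -50:ok -40:ok -30:ok -20:ok -10:ok 0:ok 10:ok 20:- 30:ok 40:ok 50:- 60:- 70:-
-0.21 (540, -120, 45) -60:ok -50:ok -40:ok -30:ok -20:ok -10:ok 0:ok 10:ok 20:ok 30:ok 40:- 50:- 60:- 70:-
-0.21 (640, -60, 45) -60:- -50:ok -40:ok -30:ok -20:ok -10:ok 0:ok 10:ok 20:- 30:ok 40:ok 50:ok 60:- 70:-
-0.21 (700, -150, 45) -60:- -50:- -40:ok -30:ok -20:ok -10:ok 0:ok 10:ok 20:ok 30:ok 40:ok 50:ok 60:ok 70:ok
-0.21 (617, 196, 76) -60:- -50:ok -40:ok -30:ok -20:ok -10:ok 0:ok 10:ok 20:ok 30:ok 40:ok 50:ok 60:ok 70:ok
2.93 (592, -134, 35) -60:- -50:ok -40:ok -30:ok -20:ok -10:ok 0:ok 10:ok 20:ok 30:ok 40:ok 50:- 60:- 70:-
2.93 (540, -120, 45) -60:ok -50:ok -40:ok -30:ok -20:ok -10:ok 0:ok 10:ok 20:ok 30:ok 40:- 50:- 60:- 70:-
2.93 (640, -60, 45) -60:- -50:ok -40:ok -30:ok -20:ok -10:ok 0:ok 10:ok 20:ok 30:ok 40:ok 50:ok 60:- 70:-
2.93 (700, -150, 45) -60:- -50:- -40:ok -30:ok -20:ok -10:ok 0:ok 10:ok 20:ok 30:ok 40:ok 50:ok 60:ok 70:ok
2.93 (617, 196, 76) -60:- -50:ok -40:ok -30:ok
[... 434 characters left out ...]
:ok -20:ok -10:ok 0:ok 10:ok 20:ok 30:ok 40:ok 50:ok 60:ok 70:ok
-0.21 (617, 196, 76) -60:- -50:- -40:- -30:- -20:- -10:- 0:- 10:- 20:ok 30:ok 40:ok 50:ok 60:ok 70:ok
2.93 (592, -134, 35) -60:- -50:ok -40:ok -30:ok -20:ok -10:ok 0:ok 10:ok 20:ok 30:ok 40:ok 50:- 60:- 70:-
2.93 (540, -120, 45) -60:ok -50:ok -40:ok -30:ok -20:ok -10:ok 0:ok 10:ok 20:ok 30:ok 40:- 50:- 60:- 70:-
2.93 (640, -60, 45) -60:- -50:ok -40:ok -30:ok -20:ok -10:ok 0:ok 10:ok 20:ok 30:ok 40:ok 50:ok 60:- 70:-
2.93 (700, -150, 45) -60:- -50:- -40:ok -30:ok -20:ok -10:ok 0:ok 10:ok 20:ok 30:ok 40:ok 50:ok 60:ok 70:ok
2.93 (617, 196, 76) -60:- -50:ok -40:ok -30:ok -20:ok -10:ok 0:ok 10:ok 20:ok 30:ok 40:ok 50:ok 60:ok 70:ok
```

```bash
cat > path.py <<'E'
from kin import *
def run(q,way,n=10):
    "way: list of (grasp, phi deg, yaw)"
    g0,p0,y0=way[0]
    for g1,p1,y1 in way[1:]:
        m=99*np.ones(2)
        for i in range(1,n+1):
            a=i/n;g=(1-a)*np.array(g0,float)+a*np.array(g1,float);ph=np.radians((1-a)*p0+a*p1);y=(1-a)*y0+a*y1
            qn,e=ik(tcp(g,ph,y),tool(ph,y),q); m=[min(m[0],qn[5]),max(m[1] if i>1 else 0,np.abs(qn-q).max())];q=qn
            if e>1: print("  fail",i,round(e,1),end="")
        print(np.round(g1),p1,"min j6 %.2f maxstep %.2f"%tuple(m),q.round(2)); g0,p0,y0=g1,p1,y1
    return q
E
python3 - <<'E'
from path import *
rel((575,-132,230),tool(0,-.206))
q=np.array([.1,.44,.14,1.72,-.07,.98,-1.47])
for Y in(-.208,):
    run(q,[((575,-132,230),0,Y),((592,-134,110),-30,Y),((592,-134,31),-30,Y),((592,-134,110),-30,Y),((690,-155,120),0,Y),((690,-155,120),60,Y),((690,-155,33),60,Y),((600,-135,60),60,Y),((600,-135,160),30,Y),((690,-155,160),-30,Y),((690,-155,33),-30,Y),((690,-155,160),-30,Y),((640,0,160),0,Y),((608,197,160),30,Y),((608,197,140),60,Y),((608,197,76),60,Y)])
E
```

```text
lin [2.51, -0.59, 4.22] ang [0.041, -0.612, 0.008]
[ 592 -134  110] -30 min j6 1.02 maxstep 0.08 [ 0.1   0.89  0.13  1.33 -0.1   1.46 -1.54]
[ 592 -134   31] -30 min j6 1.33 maxstep 0.01 [ 0.1   0.98  0.12  1.36 -0.11  1.33 -1.53]
[ 592 -134  110] -30 min j6 1.35 maxstep 0.01 [ 0.1   0.89  0.13  1.33 -0.1   1.46 -1.54]
[ 690 -155  120] 0 min j6 0.92 maxstep 0.06 [ 0.08  0.74  0.13  1.49 -0.11  0.92 -1.53]
  fail 5 3.1  fail 6 11.6  fail 7 20.2  fail 8 28.9  fail 9 37.5  fail 10 46.1[ 690 -155  120] 60 min j6 0.21 maxstep 0.92 [-0.06  0.57  0.34  1.89 -1.05  0.21 -0.61]
  fail 1 47.0  fail 2 48.0  fail 3 48.9  fail 4 49.7  fail 5 50.6  fail 6 51.5  fail 7 52.4  fail 8 53.2  fail 9 54.0  fail 10 54.9[ 690 -155   33] 60 min j6 0.21 maxstep 0.01 [ 0.01  0.71  0.27  1.84 -1.05  0.21 -0.6 ]
  fail 1 55.3  fail 2 55.6  fail 3 56.0  fail 4 56.3  fail 5 56.6  fail 6 56.9  fail 7 57.2  fail 8 57.5  fail 9 57.7  fail 10 57.9[ 600 -135   60] 60 min j6 0.21 maxstep 0.02 [-0.04  0.55  0.31  2.03 -1.05  0.21 -0.57]
  fail 1 52.6  fail 2 47.2  fail 3 41.9  fail 4 36.5  fail 5 31.1  fail 6 25.8  fail
[... 291 characters left out ...]
.97 -0.56  1.66 -1.25]
[ 690 -155  160] -30 min j6 1.68 maxstep 0.02 [-0.07  1.11  0.74  0.89 -0.52  1.84 -1.27]
[640   0 160] 0 min j6 1.02 maxstep 0.10 [-0.53  0.76  0.84  1.66 -0.64  1.02 -1.26]
[608 197 160] 30 min j6 0.27 maxstep 0.08 [-1.13  0.67  0.92  2.05 -0.86  0.27 -1.44]
  fail 2 2.7  fail 3 5.2  fail 4 7.5  fail 5 9.5  fail 6 12.2  fail 7 15.0  fail 8 17.9  fail 9 20.8  fail 10 23.7[608 197 140] 60 min j6 0.21 maxstep 0.19 [-1.49  1.12  1.3   2.07 -1.05  0.21 -1.66]
  fail 1 24.3  fail 2 24.9  fail 3 25.4  fail 4 26.0  fail 5 26.6  fail 6 27.1  fail 7 27.7  fail 8 28.2  fail 9 28.7  fail 10 29.2[608 197  76] 60 min j6 0.21 maxstep 0.02 [-1.49  1.27  1.25  2.04 -1.05  0.21 -1.81]
```

Run:
```python
from path import *
q=np.array([.1,.44,.14,1.72,-.07,.98,1.67]);Y=-.208+np.pi
W=lambda a,X:[((575,-132,230),0,Y),((592,-134,110),a,Y),((592,-134,31),a,Y),((592,-134,110),a,Y),(X+(120,),0,Y),(X+(120,),a-90,Y),(X+(33,),a-90,Y),((600,-135,60),a-90,Y),((600,-135,160),-30,Y),(X+(160,),a,Y),(X+(33,),a,Y),(X+(160,),a,Y),((640,0,160),0,Y),((608,197,160),-30,Y),((608,197,140),a-90,Y),((608,197,76),a-90,Y)]
print("45 flipped");run(q,W(45,(690,-155)))
print("30 flipped");run(q,W(30,(690,-155)))
print("45 far");run(q,W(45,(730,-155)))
```

```text
45 flipped
[ 592 -134  110] 45 min j6 1.06 maxstep 0.08 [ 0.11  1.04  0.12  1.1  -0.1   1.78  1.6 ]
[ 592 -134   31] 45 min j6 1.68 maxstep 0.01 [ 0.11  1.13  0.12  1.12 -0.11  1.68  1.6 ]
[ 592 -134  110] 45 min j6 1.69 maxstep 0.01 [ 0.11  1.04  0.12  1.1  -0.1   1.78  1.6 ]
[ 690 -155  120] 0 min j6 0.92 maxstep 0.10 [ 0.08  0.74  0.13  1.49 -0.11  0.92  1.61]
  fail 7 5.2  fail 8 11.6  fail 9 18.1  fail 10 24.6[ 690 -155  120] -45 min j6 0.21 maxstep 0.75 [-0.07  0.6   0.35  1.92 -1.05  0.21  2.52]
  fail 1 25.5  fail 2 26.4  fail 3 27.2  fail 4 28.1  fail 5 29.0  fail 6 29.9  fail 7 30.7  fail 8 31.5  fail 9 32.4  fail 10 33.2[ 690 -155   33] -45 min j6 0.21 maxstep 0.01 [-0.02  0.73  0.3   1.86 -1.05  0.21  2.52]
  fail 1 33.6  fail 2 34.1  fail 3 34.5  fail 4 34.9  fail 5 35.2  fail 6 35.6  fail 7 35.9  fail 8 36.3  fail 9 36.6  fail 10 36.9[ 600 -135   60] -45 min j6 0.21 maxstep 0.02 [-0.07  0.59  0.34  2.05 -1.05  0.21  2.54]
  fail 1 33.6  fail 2 30.4  fail 3 27.2  fail 4 23.9  fail 5 20.7  fail 6 17.4  fail 7 14.2  fail 8 10.9  fail 9 7.7  fail 10 4.4[ 600 -135  160] -30 
[... 4383 characters left out ...]
  fail 9 8.6  fail 10 8.0[ 730 -155   33] 45 min j6 1.95 maxstep 0.02 [ 0.14  1.32  0.09  0.58 -0.1   1.95  1.55]
  fail 1 8.6  fail 2 9.1  fail 3 9.7  fail 4 10.4  fail 5 11.0  fail 6 11.7  fail 7 12.5  fail 8 13.3  fail 9 14.1  fail 10 14.9[ 730 -155  160] 45 min j6 1.95 maxstep 0.02 [ 0.13  1.13  0.09  0.7  -0.09  1.95  1.55]
  fail 1 8.2  fail 2 1.5[640   0 160] 0 min j6 0.89 maxstep 0.15 [-0.12  0.61  0.08  1.65 -0.06  0.89  1.34]
[608 197 160] -30 min j6 0.21 maxstep 0.43 [-0.9   0.54  0.48  2.07  0.5   0.21  0.37]
[608 197 140] -45 min j6 0.21 maxstep 0.36 [-0.76  0.59  0.14  2.26  2.03  0.56 -1.25]
[608 197  76] -45 min j6 0.57 maxstep 0.02 [-0.69  0.72  0.04  2.29  2.19  0.68 -1.45]
```

Run:
```python
from path import *
q=np.array([.1,.44,.14,1.72,-.07,.98,-1.47])
T=dict(np.load("top.npz"));print("socket~",ray((331,246),0,T["K"],T["Rm"],T["t"]),"green~",ray((338,181),15,T["K"],T["Rm"],T["t"]),"purple~",ray((420,197),15,T["K"],T["Rm"],T["t"]))
Y=-.208;N=-.17+np.pi
for X in((530,-160),(480,-130),(500,-200)):
  ps=np.arctan2(X[1],X[0])+np.pi/2
  run(q,[((575,-132,230),0,Y),((592,-134,110),-45,Y),((592,-134,31),-45,Y),((592,-134,110),-45,Y),(X+(120,),0,(Y+ps)/2),(X+(120,),45,ps),(X+(33,),45,ps),(X+(150,),45,ps),(X+(160,),-45,ps),(X+(33,),-45,ps),(X+(160,),-45,ps),((600,0,180),0,(N+ps)/2),((608,197,160),45,N),((608,197,76),45,N)])
  print()
```

```text
socket~ [448.09104856 -19.57651063   0.        ] green~ [625.14662056 -26.74660364  15.        ] purple~ [ 596.44996044 -251.97512997   15.        ]
[ 592 -134  110] -45 min j6 1.06 maxstep 0.08 [ 0.11  1.04  0.12  1.1  -0.1   1.78 -1.54]
[ 592 -134   31] -45 min j6 1.68 maxstep 0.01 [ 0.11  1.13  0.12  1.12 -0.11  1.68 -1.54]
[ 592 -134  110] -45 min j6 1.69 maxstep 0.01 [ 0.11  1.04  0.12  1.1  -0.1   1.78 -1.54]
[ 530 -160  120] 0 min j6 0.69 maxstep 0.12 [ 0.29  0.55 -0.12  1.91  0.1   0.69 -0.93]
[ 530 -160  120] 45 min j6 0.49 maxstep 0.14 [ 1.18  0.93 -0.98  1.83 -0.07  0.78  0.16]
[ 530 -160   33] 45 min j6 0.66 maxstep 0.01 [ 1.14  1.06 -0.91  1.85 -0.    0.66  0.21]
[ 530 -160  150] 45 min j6 0.67 maxstep 0.02 [ 1.19  0.89 -1.    1.81 -0.09  0.82  0.15]
[ 530 -160  160] -45 min j6 0.78 maxstep 0.16 [-0.04  0.69 -0.22  1.85  0.84  1.26 -1.08]
[ 530 -160   33] -45 min j6 1.10 maxstep 0.02 [-0.06  0.88 -0.19  1.89  0.94  1.1  -1.27]
[ 530 -160  160] -45 min j6 1.12 maxstep 0.02 [-0.04  0.69 -0.22  1.85  0.84  1.26 -1.08]
[600   0 180] 0 min j6 0.92 maxstep 0.14 [ 0.4   0.63 -0
[... 1806 characters left out ...]
0 -200   33] 45 min j6 0.64 maxstep 0.01 [ 1.24  1.04 -0.9   1.89 -0.03  0.64  0.24]
[ 500 -200  150] 45 min j6 0.65 maxstep 0.02 [ 1.29  0.88 -0.99  1.85 -0.11  0.81  0.18]
[ 500 -200  160] -45 min j6 0.76 maxstep 0.17 [ 0.03  0.67 -0.21  1.89  0.83  1.24 -1.1 ]
[ 500 -200   33] -45 min j6 1.08 maxstep 0.02 [ 0.    0.87 -0.17  1.93  0.94  1.08 -1.3 ]
[ 500 -200  160] -45 min j6 1.10 maxstep 0.02 [ 0.03  0.67 -0.21  1.89  0.83  1.24 -1.1 ]
[600   0 180] 0 min j6 0.92 maxstep 0.13 [ 0.4   0.63 -0.77  1.72  0.51  1.   -0.05]
[608 197 160] 45 min j6 1.04 maxstep 0.12 [ 0.11  1.17 -1.03  1.    0.31  1.88  0.65]
[608 197  76] 45 min j6 1.78 maxstep 0.01 [ 0.11  1.25 -1.    1.04  0.37  1.78  0.68]
```

Request:
send_rows:
  moves:
    - {"hand": 0,"linear": [2.5,-0.6,4.2],"angular": [0.041,-0.612,0.008]}
    - {"hand": 0,"linear": [2.5,-0.6,4.2],"angular": [0.041,-0.612,0.008]}
    - {"hand": 0,"linear": [2.5,-0.6,4.2],"angular": [0.041,-0.612,0.008]}
    - {"hand": 0,"linear": [2.5,-0.6,4.2],"angular": [0.041,-0.612,0.008]}
    - {"hand": 0,"linear": [2.5,-0.6,4.2],"angular": [0.041,-0.612,0.008]}
    - {"hand": 0,"linear": [2.5,-0.6,4.2],"angular": [0.041,-0.612,0.008]}
    - {"hand": 0,"linear": [2.5,-0.6,4.2],"angular": [0.041,-0.612,0.008]}

```text
clock: 3.15
ee_pos: [575.6, -135.2, 227.7]
tcp_rot: [-3.136, 0.004, -0.219]
contact_force: [0.0, -0.7, -0.4]
gripper_width: 85.5
finger_force: 0.0
```

```bash
cat > st.py <<'E'
from path import *
def st():
    s=monitor.read_state();print(round(s["clock"],2),s["ee_pos"].round(1),s["tcp_rot"].round(3),s["joint_pos"].round(2),"F",s["contact_force"].round(1),"w",round(s["gripper_width"],1))
def go(g,deg,yaw,p0=None,r0=None):
    rel(tcp(g,np.radians(deg),yaw),tool(np.radians(deg),yaw),p0,r0)
E
python3 - <<'E'
from st import *
st()
go((592,-134,115),-45,-.208)
E
```

```text
3.15 [ 575.6 -135.2  227.7] [-3.136  0.004 -0.219] [ 0.53  0.51 -0.59  1.67  0.31  1.06 -1.94] F [ 0.  -0.7 -0.4] w 85.5
lin [0.84, -0.39, 12.05] ang [-0.01, -0.781, -0.008]
```

Request:
send_rows:
  moves:
    - {"hand": 0,"linear": [0.8,-0.4,12.0],"angular": [-0.01,-0.78,-0.008]}
    - {"hand": 0,"linear": [0.8,-0.4,12.0],"angular": [-0.01,-0.78,-0.008]}
    - {"hand": 0,"linear": [0.8,-0.4,12.0],"angular": [-0.01,-0.78,-0.008]}
    - {"hand": 0,"linear": [0.8,-0.4,12.0],"angular": [-0.01,-0.78,-0.008]}
    - {"hand": 0,"linear": [0.8,-0.4,12.0],"angular": [-0.01,-0.78,-0.008]}
    - {"hand": 0,"linear": [0.8,-0.4,12.0],"angular": [-0.01,-0.78,-0.008]}
    - {"hand": 0,"linear": [0.8,-0.4,12.0],"angular": [-0.01,-0.78,-0.008]}
    - {"hand": 0,"linear": [0.8,-0.4,12.0],"angular": [-0.01,-0.78,-0.008]}

```text
clock: 3.95
ee_pos: [583.7, -129.6, 109.1]
tcp_rot: [3.14, 0.78, -0.205]
contact_force: [0.1, 1.6, 0.5]
gripper_width: 85.4
finger_force: 0.0
```

Run:
```python
from st import *
st()
q=monitor.read_state()["joint_pos"]
go((592,-134,60),-45,-.208)
go((592,-134,31),-45,-.208)
X=(500,-200);ps=np.arctan2(X[1],X[0])+np.pi/2;Y=-.208;N=-.17+np.pi
run(q,[((592,-134,115),-45,Y),((592,-134,31),-45,Y),((592,-134,110),-45,Y),(X+(120,),0,(Y+ps)/2),(X+(120,),45,ps),(X+(33,),45,ps),(X+(150,),45,ps),(X+(160,),-45,ps),(X+(33,),-45,ps),(X+(160,),-45,ps),((600,0,180),0,(N+ps)/2),((608,197,160),45,N),((608,197,76),45,N)])
```

```text
3.95 [ 583.7 -129.6  109.1] [ 3.14   0.78  -0.205] [ 0.35  1.08 -0.48  1.05  0.24  1.86 -1.87] F [0.1 1.6 0.5] w 85.4
lin [4.09, 0.25, 3.95] ang [0.004, -0.006, 0.002]
lin [6.13, 0.25, 6.01] ang [0.004, -0.006, 0.002]
[ 592 -134   31] -45 min j6 1.76 maxstep 0.02 [ 0.35  1.17 -0.47  1.06  0.27  1.76 -1.86]
[ 592 -134  110] -45 min j6 1.77 maxstep 0.01 [ 0.35  1.09 -0.48  1.04  0.24  1.86 -1.87]
[ 500 -200  120] 0 min j6 0.80 maxstep 0.11 [ 0.79  0.63 -0.76  1.95  0.6   0.8  -1.39]
[ 500 -200  120] 45 min j6 0.58 maxstep 0.11 [ 1.43  1.19 -1.41  1.87  0.5   0.87 -0.38]
[ 500 -200   33] 45 min j6 0.77 maxstep 0.01 [ 1.4   1.29 -1.3   1.9   0.6   0.77 -0.35]
[ 500 -200  150] 45 min j6 0.79 maxstep 0.01 [ 1.44  1.16 -1.44  1.86  0.46  0.91 -0.39]
[ 500 -200  160] -45 min j6 0.90 maxstep 0.13 [ 0.36  0.79 -0.77  1.87  1.01  1.56 -1.31]
[ 500 -200   33] -45 min j6 1.45 maxstep 0.02 [ 0.32  0.98 -0.7   1.91  1.14  1.45 -1.49]
[ 500 -200  160] -45 min j6 1.46 maxstep 0.02 [ 0.36  0.79 -0.77  1.87  1.01  1.56 -1.31]
[600   0 180] 0 min j6 1.22 maxstep 0.12 [ 0.62  0.85 -1.3   1.73  0.87  1.27 -0.38]
[608 197 160] 45 min j6 1.30 maxstep 0.27 [ 0.13  1.22 -1.17  0.95  0.42  1.95  0.58]
[608 197  76] 45 min j6 1.85 maxstep 0.01 [ 0.13  1.31 -1.14  1.    0.48  1.85  0.61]
```

Request:
send_rows:
  moves:
    - {"hand": 0,"linear": [2,0.25,2],"angular": [0.004,-0.006,0.002]}
    - {"hand": 0,"linear": [4.1,0.25,4],"angular": [0.004,-0.006,0.002]}
    - {"hand": 0,"linear": [5.2,0.25,5.1],"angular": [0.004,-0.006,0.002]}
    - {"hand": 0,"linear": [6.1,0.25,6.0],"angular": [0.004,-0.006,0.002]}
    - {"hand": 0,"linear": [6.1,0.25,6.0],"angular": [0.004,-0.006,0.002]}
    - {"hand": 0,"linear": [6.1,0.25,6.0],"angular": [0.004,-0.006,0.002]}

```text
clock: 4.55
ee_pos: [584.8, -131.7, 24.3]
tcp_rot: [-3.14, 0.787, -0.206]
contact_force: [-0.0, 0.2, 0.5]
gripper_width: 85.7
finger_force: 0.0
```

Run:
```python
from st import *
st()
go((592,-134,31),-45,-.208)
p,d,K,Rm,t=cam("wrist")
q=cam("side")[0][130:220,260:360]
save("w2",np.vstack([p[::2,::2],cv2.resize(q,(320,288))]))
```

```text
4.55 [ 584.8 -131.7   24.3] [-3.14   0.787 -0.206] [ 0.35  1.18 -0.47  1.06  0.27  1.77 -1.86] F [-0.   0.2  0.5] w 85.7
lin [0.06, 0.07, 0.09] ang [-0.0, 0.002, 0.001]
```

View pics/w2.png

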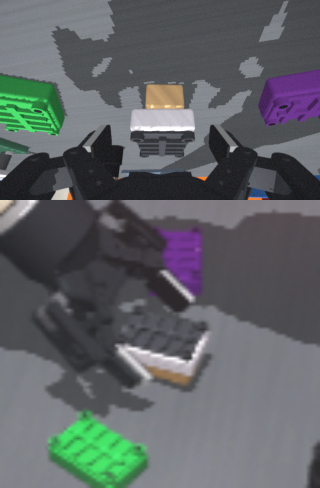

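The fingers straddle the pump evenly: it sits at (165,120) in the wrist half, with the pads at (100,150) and (225,145). Now I'll grip it.

Request:
send_rows:
  moves:
    - {"hand": 80,"linear": [0,0,0],"angular": [0,0,0]}
    - {"hand": 110,"linear": [0,0,0],"angular": [0,0,0]}
    - {"hand": 255,"linear": [0,0,0],"angular": [0,0,0]}
    - {"hand": 255,"linear": [0,0,0],"angular": [0,0,0]}
    - {"hand": 255,"linear": [0,0,0],"angular": [0,0,0]}
    - {"hand": 255,"linear": [0,0,0],"angular": [0,0,0]}
    - {"hand": 255,"linear": [0,0,0],"angular": [0,0,0]}
    - {"hand": 255,"linear": [0,0,0],"angular": [0,0,0]}

```text
clock: 5.45
ee_pos: [584.6, -131.8, 23.7]
tcp_rot: [-3.14, 0.788, -0.206]
contact_force: [2.0, -1.2, 5.6]
gripper_width: 43.3
finger_force: 61.3
```

Run:
```python
from st import *
st()
go((592,-134,115),-45,-.208)
```

```text
5.45 [ 584.6 -131.8   23.7] [-3.14   0.788 -0.206] [ 0.35  1.18 -0.47  1.06  0.27  1.77 -1.86] F [ 2.  -1.2  5.6] w 43.3
lin [-5.93, 0.06, -5.88] ang [-0.0, 0.003, 0.001]
```

Request:
send_rows:
  moves:
    - {"hand": 255,"linear": [-0.7,0,-0.7],"angular": [0,0,0]}
    - {"hand": 255,"linear": [-2.2,0,-2.2],"angular": [0,0,0]}
    - {"hand": 255,"linear": [-4.2,0,-4.2],"angular": [0,0,0]}
    - {"hand": 255,"linear": [-6,0,-6],"angular": [0,0,0]}
    - {"hand": 255,"linear": [-7.5,0,-7.5],"angular": [0,0,0]}
    - {"hand": 255,"linear": [-7.5,0,-7.5],"angular": [0,0,0]}

```text
clock: 6.05
ee_pos: [586.1, -131.8, 133.3]
tcp_rot: [-3.139, 0.783, -0.206]
contact_force: [0.8, 0.3, -1.8]
gripper_width: 43.1
finger_force: 61.0
```

Run:
```python
from st import *
st()
X=(500,-200);ps=np.arctan2(X[1],X[0])+np.pi/2;Y=-.208;print(ps)
go(X+(130,),0,(Y+ps)/2)
```

```text
6.05 [ 586.1 -131.8  133.3] [-3.139  0.783 -0.206] [ 0.35  1.06 -0.48  1.02  0.23  1.91 -1.86] F [ 0.8  0.3 -1.8] w 43.1
1.1902899496825317
lin [-3.98, 8.45, 5.95] ang [-0.275, 0.749, -0.661]
```

Request:
send_rows:
  moves:
    - {"hand": 255,"linear": [-2,4.2,3],"angular": [-0.137,0.375,-0.33]}
    - {"hand": 255,"linear": [-4,8.4,5.9],"angular": [-0.275,0.749,-0.661]}
    - {"hand": 255,"linear": [-4,8.4,5.9],"angular": [-0.275,0.749,-0.661]}
    - {"hand": 255,"linear": [-4,8.4,5.9],"angular": [-0.275,0.749,-0.661]}
    - {"hand": 255,"linear": [-4,8.4,5.9],"angular": [-0.275,0.749,-0.661]}
    - {"hand": 255,"linear": [-4,8.4,5.9],"angular": [-0.275,0.749,-0.661]}
    - {"hand": 255,"linear": [-4,8.4,5.9],"angular": [-0.275,0.749,-0.661]}
    - {"hand": 255,"linear": [-4,8.4,5.9],"angular": [-0.275,0.749,-0.661]}
    - {"hand": 255,"linear": [-4,8.4,5.9],"angular": [-0.275,0.749,-0.661]}

```text
clock: 6.95
ee_pos: [498.1, -200.4, 116.1]
tcp_rot: [-3.138, 0.008, 0.488]
contact_force: [0.5, 0.1, -2.3]
gripper_width: 43.0
finger_force: 61.6
```

Run:
```python
from st import *
st()
X=(500,-200);ps=1.19
go(X+(110,),45,ps)
```

```text
6.95 [ 498.1 -200.4  116.1] [-3.138  0.008  0.488] [ 0.79  0.61 -0.76  1.93  0.57  0.84 -1.36] F [ 0.5  0.1 -2.3] w 43.0
lin [0.79, -0.45, 1.38] ang [0.27, 0.758, -0.668]
```

Request:
send_rows:
  moves:
    - {"hand": 255,"linear": [0.8,-0.4,1.4],"angular": [0.27,0.758,-0.668]}
    - {"hand": 255,"linear": [0.8,-0.4,1.4],"angular": [0.27,0.758,-0.668]}
    - {"hand": 255,"linear": [0.8,-0.4,1.4],"angular": [0.27,0.758,-0.668]}
    - {"hand": 255,"linear": [0.8,-0.4,1.4],"angular": [0.27,0.758,-0.668]}
    - {"hand": 255,"linear": [0.8,-0.4,1.4],"angular": [0.27,0.758,-0.668]}
    - {"hand": 255,"linear": [0.8,-0.4,1.4],"angular": [0.27,0.758,-0.668]}
    - {"hand": 255,"linear": [0.8,-0.4,1.4],"angular": [0.27,0.758,-0.668]}
    - {"hand": 255,"linear": [0.8,-0.4,1.4],"angular": [0.27,0.758,-0.668]}
    - {"hand": 255,"linear": [0.8,-0.4,1.4],"angular": [0.27,0.758,-0.668]}
    - {"hand": 255,"linear": [0.8,-0.4,1.4],"angular": [0.27,0.758,-0.668]}

```text
clock: 7.95
ee_pos: [504.8, -191.2, 103.1]
tcp_rot: [3.139, -0.783, 1.196]
contact_force: [0.5, 1.1, -2.3]
gripper_width: 43.2
finger_force: 61.8
```

Run:
```python
from st import *
st()
go((500,-200,110),45,1.19)
go((500,-200,40),45,1.19)
p,d,K,Rm,t=cam("side"); a=proj((500,-200,100),K,Rm,t).astype(int); print(a)
C=cloud(d,K,Rm,t)
w=cam("wrist")[0]
save("w3",np.vstack([cv2.resize(p[a[1]-60:a[1]+60,a[0]-80:a[0]+80],(480,360)),cv2.resize(w,(480,240))[:]]))
```

```text
7.95 [ 504.8 -191.2  103.1] [ 3.139 -0.783  1.196] [ 1.42  1.17 -1.36  1.86  0.45  0.86 -0.32] F [ 0.5  1.1 -2.3] w 43.2
lin [-0.22, -0.12, -0.09] ang [-0.002, 0.002, 0.005]
lin [-5.16, -0.13, 4.87] ang [-0.002, 0.002, 0.005]
[348 138]
```

View pics/w3.png

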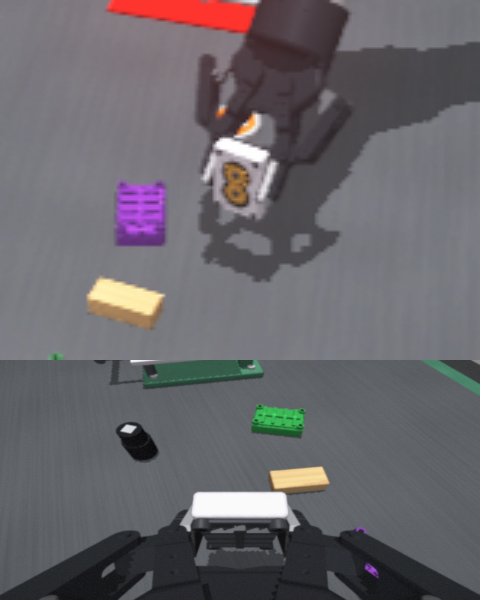

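The side view shows the pump upright in the gripper at (240,175), with the gear face (two brass gears) towards the camera. I'll lower it near the bench and measure its tilt and bottom height.

Request:
send_rows:
  moves:
    - {"hand": 255,"linear": [-1.7,-0.1,1.6],"angular": [0,0,0.004]}
    - {"hand": 255,"linear": [-3.4,-0.1,3.3],"angular": [0,0,0.004]}
    - {"hand": 255,"linear": [-4.7,-0.1,4.4],"angular": [0,0,0.004]}
    - {"hand": 255,"linear": [-5.1,-0.1,4.8],"angular": [0,0,0.004]}
    - {"hand": 255,"linear": [-5.1,-0.1,4.8],"angular": [0,0,0.004]}

```text
clock: 8.55
ee_pos: [502.1, -193.6, 30.9]
tcp_rot: [-3.138, -0.788, 1.188]
contact_force: [0.8, 0.4, -2.3]
gripper_width: 43.1
finger_force: 61.8
```

```bash
cat >> st.py <<'E'
def face(c=(500,-200,40),n="side",band=(12,62)):
    p,d,K,Rm,t=cam(n);C=cloud(d,K,Rm,t)
    m=(d>0)&(np.abs(C[...,0]-c[0])<40)&(np.abs(C[...,1]-c[1])<40)&(C[...,2]>band[0])&(C[...,2]<band[1])&(p.min(-1)>110)
    Q=C[m];Q=Q
    for _ in range(4):
        mu=np.median(Q,0);v=np.linalg.svd(Q-Q.mean(0),full_matrices=False)[2][2];e=(Q-Q.mean(0))@v;Q=Q[np.abs(e)<max(1.5,1.5*e.std())]
    v*=np.sign(v[1]); print("face n",len(Q),v.round(3),Q.mean(0).round(1),"z",np.percentile(Q[:,2],[1,99]).round(1))
E
python3 - <<'E'
from st import *
st()
face(band=(3,95))
go((500,-200,34),45,1.19)
E
```

```text
8.55 [ 502.1 -193.6   30.9] [-3.138 -0.788  1.188] [ 1.4   1.26 -1.28  1.88  0.53  0.78 -0.3 ] F [ 0.8  0.4 -2.3] w 43.1
face n 179 [0.33  0.943 0.044] [ 501.1 -190.3   42.4] z [ 4.3 71.8]
lin [-0.34, 0.0, 0.47] ang [-0.002, -0.002, -0.0]
```

Request:
send_rows:
  moves:
    - {"hand": 255,"linear": [-0.1,0,0.1],"angular": [0,0,0]}
    - {"hand": 255,"linear": [-0.2,0,0.2],"angular": [0,0,0]}
    - {"hand": 255,"linear": [-0.3,0,0.3],"angular": [0,0,0]}
    - {"hand": 255,"linear": [-0.35,0,0.35],"angular": [0,0,0]}
    - {"hand": 255,"linear": [-0.35,0,0.35],"angular": [0,0,0]}

```text
clock: 9.1
ee_pos: [502.4, -194.0, 27.0]
tcp_rot: [-3.14, -0.787, 1.19]
contact_force: [-0.7, 0.2, -2.8]
gripper_width: 43.4
finger_force: 61.8
```

Run:
```python
from st import *
st();print(monitor.read_state()["moment"])
face(band=(3,95))
```

```text
9.1 [ 502.4 -194.    27. ] [-3.14  -0.787  1.19 ] [ 1.4   1.26 -1.27  1.88  0.53  0.78 -0.29] F [-0.7  0.2 -2.8] w 43.4
[-0.96264268  0.42466275 -0.00956037]
face n 165 [0.331 0.941 0.07 ] [ 500.5 -190.7   38.4] z [ 5.4 67.8]
```

Request:
send_rows:
  moves:
    - {"hand": 255,"linear": [-0.07,0,0.07],"angular": [0,0,0]}
    - {"hand": 255,"linear": [-0.1,0,0.1],"angular": [0,0,0]}
    - {"hand": 255,"linear": [-0.14,0,0.14],"angular": [0,0,0]}
    - {"hand": 255,"linear": [-0.14,0,0.14],"angular": [0,0,0]}

```text
clock: 9.55
ee_pos: [502.9, -193.7, 26.4]
tcp_rot: [3.141, -0.788, 1.191]
contact_force: [-4.0, -1.9, 8.7]
gripper_width: 43.1
finger_force: 63.0
```

Request:
send_rows:
  moves:
    - {"hand": 255,"linear": [0.03,0,-0.03],"angular": [0,0,0]}
    - {"hand": 110,"linear": [0.03,0,-0.03],"angular": [0,0,0]}
    - {"hand": 100,"linear": [0.03,0,-0.03],"angular": [0,0,0]}
    - {"hand": 80,"linear": [0.03,0,-0.03],"angular": [0,0,0]}
    - {"hand": 40,"linear": [0.03,0,-0.03],"angular": [0,0,0]}
    - {"hand": 0,"linear": [0.03,0,-0.03],"angular": [0,0,0]}
    - {"hand": 0,"linear": [0.03,0,-0.03],"angular": [0,0,0]}

```text
clock: 10.25
ee_pos: [502.4, -193.9, 25.4]
tcp_rot: [-3.14, -0.787, 1.19]
contact_force: [-0.1, 0.5, 0.5]
gripper_width: 85.4
finger_force: 0.0
```

Run:
```python
from st import *
st()
face(band=(3,95))
go((490,-225,60),45,1.19)
go((500,-200,150),45,1.19)
p,d,K,Rm,t=cam("side"); a=proj((500,-200,33),K,Rm,t).astype(int)
save("w4",cv2.resize(p[a[1]-40:a[1]+40,a[0]-50:a[0]+50],(400,320)))
```

```text
10.25 [ 502.4 -193.9   25.4] [-3.14  -0.787  1.19 ] [ 1.4   1.26 -1.27  1.88  0.54  0.78 -0.29] F [-0.1  0.5  0.5] w 85.4
face n 161 [0.325 0.944 0.046] [ 500.2 -190.    38.1] z [ 3.4 66.6]
lin [0.09, -0.01, -3.71] ang [-0.001, -0.001, 0.0]
lin [8.36, -0.01, -8.16] ang [-0.001, -0.001, 0.0]
```

View pics/w4.png

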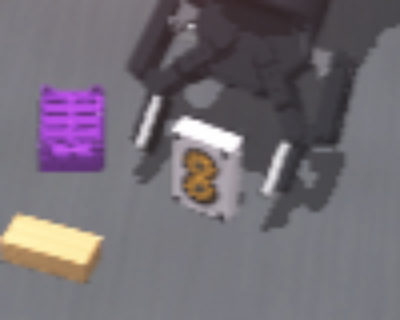

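The pump stands upright on its own at (208,170), between the open fingers. I'll back off along the tool axis and come round to the other side.

Request:
send_rows:
  moves:
    - {"hand": 0,"linear": [0,0,-2],"angular": [0,0,0]}
    - {"hand": 0,"linear": [0,0,-5],"angular": [0,0,0]}
    - {"hand": 0,"linear": [0.5,0,-9],"angular": [0,0,0]}
    - {"hand": 0,"linear": [4,0,-11],"angular": [0,0,0]}
    - {"hand": 0,"linear": [8,0,-11],"angular": [0,0,0]}
    - {"hand": 0,"linear": [10.5,0,-10.5],"angular": [0,0,0]}
    - {"hand": 0,"linear": [10.5,0,-10.5],"angular": [0,0,0]}

```text
clock: 11.05
ee_pos: [503.2, -190.7, 176.1]
tcp_rot: [3.139, -0.786, 1.198]
contact_force: [-0.5, 0.2, 0.8]
gripper_width: 85.7
finger_force: 0.0
```

Run:
```python
from st import *
st()
face(band=(3,95))
go((498,-200,175),-45,1.2)
# grasp orientation rect from wrist/top
p,d,K,Rm,t=cam("top");C=cloud(d,K,Rm,t)
m=(np.hypot(C[...,0]-498,C[...,1]+200)<40)&(C[...,2]>50)&(C[...,2]<80);print(m.sum(), C[m].mean(0) if m.any() else 0)
run(monitor.read_state()["joint_pos"],[((500,-200,175),45,1.19),((500,-200,175),-45,1.2),((500,-200,35),-45,1.2)])
```

```text
11.05 [ 503.2 -190.7  176.1] [ 3.139 -0.786  1.198] [ 1.45  1.08 -1.44  1.82  0.35  0.94 -0.32] F [-0.5  0.2  0.8] w 85.7
face n 140 [0.34  0.939 0.051] [ 501.7 -190.4   38.9] z [ 3.2 65.4]
lin [-1.65, -0.14, -0.67] ang [0.0, -1.571, -0.006]
152 [ 500.08424569 -200.73144077   63.93977155]
[ 500 -200  175] -45 min j6 0.93 maxstep 0.14 [ 0.33  0.76 -0.75  1.84  0.98  1.57 -1.27]
[ 500 -200   35] -45 min j6 1.44 maxstep 0.02 [ 0.28  0.97 -0.68  1.9   1.12  1.44 -1.48]
```

Request:
send_rows:
  moves:
    - {"hand": 0,"linear": [-1.6,0,-0.7],"angular": [0,-1.571,0]}
    - {"hand": 0,"linear": [-1.6,0,-0.7],"angular": [0,-1.571,0]}
    - {"hand": 0,"linear": [-1.6,0,-0.7],"angular": [0,-1.571,0]}
    - {"hand": 0,"linear": [-1.6,0,-0.7],"angular": [0,-1.571,0]}
    - {"hand": 0,"linear": [-1.6,0,-0.7],"angular": [0,-1.571,0]}
    - {"hand": 0,"linear": [-1.6,0,-0.7],"angular": [0,-1.571,0]}
    - {"hand": 0,"linear": [-1.6,0,-0.7],"angular": [0,-1.571,0]}
    - {"hand": 0,"linear": [-1.6,0,-0.7],"angular": [0,-1.571,0]}
    - {"hand": 0,"linear": [-1.6,0,-0.7],"angular": [0,-1.571,0]}
    - {"hand": 0,"linear": [-1.6,0,-0.7],"angular": [0,-1.571,0]}

```text
clock: 12.15
ee_pos: [497.0, -209.7, 167.8]
tcp_rot: [3.141, 0.721, 1.191]
contact_force: [-0.6, -0.6, -1.0]
gripper_width: 85.2
finger_force: 0.0
```

Run:
```python
from st import *
st()
go((500,-200,175),-45,1.2)
```

```text
12.15 [ 497.  -209.7  167.8] [3.141 0.721 1.191] [ 0.37  0.72 -0.75  1.85  0.96  1.5  -1.22] F [-0.6 -0.6 -1. ] w 85.2
lin [0.22, -0.07, -0.11] ang [-0.005, -0.065, -0.007]
```

Run:
```python
from st import *
go((500,-200.5,120),-45,1.205)
go((500,-200.5,36),-45,1.205)
```

```text
lin [3.81, -0.05, 4.05] ang [-0.009, -0.065, -0.011]
lin [9.36, -0.06, 10.36] ang [-0.009, -0.065, -0.011]
```

Request:
send_rows:
  moves:
    - {"hand": 0,"linear": [1.9,-0.05,2],"angular": [-0.009,-0.065,-0.011]}
    - {"hand": 0,"linear": [3.8,-0.05,4.05],"angular": [-0.009,-0.065,-0.011]}
    - {"hand": 0,"linear": [6,-0.05,6.5],"angular": [-0.009,-0.065,-0.011]}
    - {"hand": 0,"linear": [8,-0.05,8.9],"angular": [-0.009,-0.065,-0.011]}
    - {"hand": 0,"linear": [9,-0.05,10],"angular": [-0.009,-0.065,-0.011]}
    - {"hand": 0,"linear": [9.35,-0.05,10.35],"angular": [-0.009,-0.065,-0.011]}
    - {"hand": 0,"linear": [9.35,-0.05,10.35],"angular": [-0.009,-0.065,-0.011]}

```text
clock: 12.85
ee_pos: [496.8, -206.5, 27.9]
tcp_rot: [-3.138, 0.779, 1.208]
contact_force: [0.2, -0.8, 0.6]
gripper_width: 85.3
finger_force: 0.0
```

Run:
```python
from st import *
st();go((500,-200.5,36),-45,1.205)
face(band=(3,95))
p,d,K,Rm,t=cam("side"); a=proj((500,-200,33),K,Rm,t).astype(int)
w=cam("wrist")[0]
save("w5",np.hstack([cv2.resize(p[a[1]-40:a[1]+40,a[0]-50:a[0]+50],(400,320)),cv2.resize(w,(400,320))]))
```

```text
12.85 [ 496.8 -206.5   27.9] [-3.138  0.779  1.208] [ 0.28  0.95 -0.66  1.9   1.11  1.42 -1.45] F [ 0.2 -0.8  0.6] w 85.3
lin [-0.1, 0.08, 0.05] ang [-0.002, -0.007, 0.002]
face n 30 [0.362 0.916 0.173] [ 490.9 -188.8   28.8] z [ 3.1 66. ]
```

View pics/w5.png

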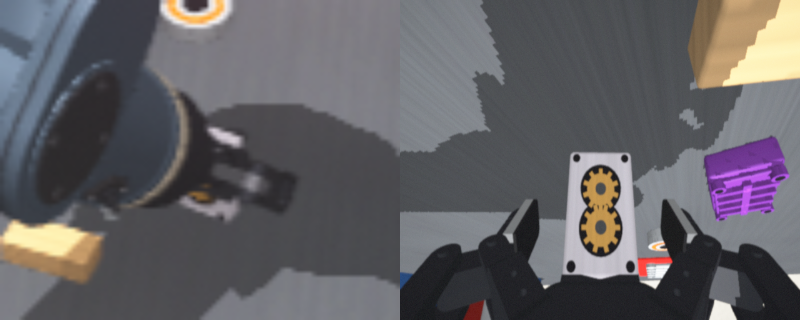

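The wrist half shows the pump still standing, gear face to the camera at (601,215), centred between the pads. I'll grip and lift.

Request:
send_rows:
  moves:
    - {"hand": 80,"linear": [0,0,0],"angular": [0,0,0]}
    - {"hand": 100,"linear": [0,0,0],"angular": [0,0,0]}
    - {"hand": 115,"linear": [0,0,0],"angular": [0,0,0]}
    - {"hand": 130,"linear": [0,0,0],"angular": [0,0,0]}
    - {"hand": 255,"linear": [0,0,0],"angular": [0,0,0]}
    - {"hand": 255,"linear": [0,0,0],"angular": [0,0,0]}
    - {"hand": 255,"linear": [0,0,0],"angular": [0,0,0]}
    - {"hand": 255,"linear": [0,0,0],"angular": [0,0,0]}
    - {"hand": 255,"linear": [0,0,0],"angular": [0,0,0]}

```text
clock: 13.9
ee_pos: [497.2, -206.2, 28.7]
tcp_rot: [-3.14, 0.779, 1.206]
contact_force: [0.4, 2.1, 5.8]
gripper_width: 43.5
finger_force: 61.0
```

Request:
send_rows:
  moves:
    - {"hand": 255,"linear": [-0.5,0,-0.5],"angular": [0,0,0]}
    - {"hand": 255,"linear": [-2,0,-2],"angular": [0,0,0]}
    - {"hand": 255,"linear": [-4,0,-4],"angular": [0,0,0]}
    - {"hand": 255,"linear": [-6,0,-6],"angular": [0,0,0]}
    - {"hand": 255,"linear": [-8,0,-8],"angular": [0,0,0]}
    - {"hand": 255,"linear": [-10,0,-10],"angular": [0,0,0]}
    - {"hand": 255,"linear": [-10,0,-10],"angular": [0,0,0]}

```text
clock: 14.6
ee_pos: [497.8, -207.0, 172.8]
tcp_rot: [3.138, 0.777, 1.202]
contact_force: [0.1, -0.6, -2.0]
gripper_width: 43.0
finger_force: 61.1
```

Run:
```python
from st import *
st()
q=monitor.read_state()["joint_pos"]
N=-.17+np.pi
run(q,[((500,-200,175),-45,1.2),((520,-100,200),0,1.7),((608,197,190),45,N),((608,197,76),45,N)])
go((520,-100,200),0,1.7)
```

```text
14.6 [ 497.8 -207.   172.8] [3.138 0.777 1.202] [ 0.33  0.73 -0.73  1.84  0.98  1.55 -1.24] F [ 0.1 -0.6 -2. ] w 43.0
[ 520 -100  200] 0 min j6 1.13 maxstep 0.09 [ 0.85  0.68 -1.22  1.86  0.71  1.13 -0.51]
[608 197 190] 45 min j6 1.15 maxstep 0.42 [ 0.08  1.13 -0.98  0.92  0.27  1.95  0.67]
[608 197  76] 45 min j6 1.80 maxstep 0.02 [ 0.09  1.24 -0.95  1.    0.34  1.8   0.71]
lin [6.55, -1.75, -8.72] ang [-0.189, 0.761, -0.471]
```

Request:
send_rows:
  moves:
    - {"hand": 255,"linear": [3.3,-0.9,-4.3],"angular": [-0.095,0.38,-0.236]}
    - {"hand": 255,"linear": [6.5,-1.8,-8.7],"angular": [-0.189,0.761,-0.471]}
    - {"hand": 255,"linear": [6.5,-1.8,-8.7],"angular": [-0.189,0.761,-0.471]}
    - {"hand": 255,"linear": [6.5,-1.8,-8.7],"angular": [-0.189,0.761,-0.471]}
    - {"hand": 255,"linear": [6.5,-1.8,-8.7],"angular": [-0.189,0.761,-0.471]}
    - {"hand": 255,"linear": [6.5,-1.8,-8.7],"angular": [-0.189,0.761,-0.471]}
    - {"hand": 255,"linear": [6.5,-1.8,-8.7],"angular": [-0.189,0.761,-0.471]}
    - {"hand": 255,"linear": [6.5,-1.8,-8.7],"angular": [-0.189,0.761,-0.471]}

```text
clock: 15.4
ee_pos: [517.5, -102.5, 184.8]
tcp_rot: [-3.134, -0.001, 1.696]
contact_force: [-0.9, 0.3, -2.0]
gripper_width: 43.3
finger_force: 61.8
```

```bash
cat > base.py <<'E'
from st import *
def feats(D,o=(578,200),yaw=-.171):
    C=cloud(D["d"],D["K"],D["Rm"],D["t"]);c,s=np.cos(yaw),np.sin(yaw)
    x=C[...,0]-o[0];y=C[...,1]-o[1];X=c*x+s*y;Y=-s*x+c*y;Z=C[...,2]
    ok=(D["d"]>0)&(np.abs(X)<190)&(np.abs(Y)<120)
    for nm,z0,z1,cond in(("plate",46,52,np.abs(X)<200),("rails",61,68,(np.abs(Y)<30)),("ledge",75,84,np.abs(Y)<40),("bar",46,54,(X<-112)&(np.abs(Y)<60)),("base",9,15,np.abs(X)<200)):
        m=ok&(Z>z0)&(Z<z1)&cond
        if m.sum()>5:
            Q=np.c_[X[m],Y[m]].astype(np.float32);print(nm,m.sum(),"X",np.percentile(X[m],[1,50,99]).round(1),"Y",np.percentile(Y[m],[1,50,99]).round(1),"z",np.median(Z[m]).round(1),[np.round(a,1) for a in cv2.minAreaRect(Q)])
E
python3 - <<'E'
from base import *
st()
for n in("top","side"):
    print(n);feats(dict(np.load(n+".npz")))
p,d,K,Rm,t=cam("wrist");print("wrist");feats(dict(d=d,K=K,Rm=Rm,t=t)); save("w6",p)
E
```

```text
15.4 [ 517.5 -102.5  184.8] [-3.134e+00 -1.000e-03  1.696e+00] [ 0.85  0.66 -1.2   1.87  0.69  1.12 -0.49] F [-0.9  0.3 -2. ] w 43.3
top
plate 2477 X [-142.7  -23.8   82.2] Y [-74.9  -5.9  67.8] z 48.9 [array([-29.4,   2.6]), array([233.2, 159. ]), np.float64(0.2)]
rails 218 X [-47.8   1.8  49.4] Y [-25.6 -13.2   8.8] z 64.5 [array([ 1.6, -9.4]), array([100.3,  40.4]), np.float64(3.5)]
ledge 57 X [47.8 52.7 57.5] Y [-26.   -6.5  13. ] z 78.8 [array([52.6, -6.4]), array([10. , 40.4]), np.float64(0.9)]
bar 184 X [-145.3 -137.7 -114.2] Y [-51.5  -6.7  39.6] z 50.0 [array([-129.4,   -6. ]), array([33.2, 92.4]), np.float64(0.2)]
base 535 X [-86.9  36.2 100.4] Y [-82.7 -17.1  86.4] z 11.7 [array([ 6.3, -3.5]), array([189.7, 182.3]), np.float64(0.3)]
side
plate 3255 X [-145.3  -39.5   80.9] Y [-72.    0.5  79.6] z 48.2 [array([-31.9,   5.3]), array([233.6, 159.6]), np.float64(0.1)]
rails 356 X [-50.   -0.1  50.7] Y [-19.8   3.1  15.2] z 63.6 [array([ 1.7, -0.8]), array([ 42.5, 105.6]), np.float64(86.3)]
ledge 77 X [45.5 50.7 56.3] Y [-23.2  -1.1  16.1] z 77.5 [array([50.9, -3.6]), array([41.2, 11.1]), np.float64(89.0)]
bar 268 X [-147.8 -140.4 -113.3] Y [-48.7   1.9  42.8] z 49.2 [array([-130.5,   -3.6]), array([93.7, 36. ]), np.float64(89.8)]
base 1100 X [-90.5   2.7  96.8] Y [-0.  70.5 89.6] z 11.1 [array([ 3.4, 18.6]), array([144.7, 189.3]), np.float64(89.8)]
wrist
```

```bash
cat > place.py <<'E'
from st import *
Rg=R.from_euler('xyz',[-3.14,.779,1.206]);pt=Rg.inv().apply(np.array([499.3,-200.7,33])-[497.2,-206.2,28.7])
ROT=tool(np.pi/2-.779,np.pi-.168); U=np.array([np.cos(-.168),np.sin(-.168),0]);V=np.array([-U[1],U[0],0])
REST=np.array([590.6,192.8,76.])
def goc(dx=0,dy=0,dz=0): rel(REST+U*dx+V*dy+[0,0,dz]-ROT.apply(pt),ROT)
E
python3 - <<'E'
from place import *
print(pt); goc(-15,0,90)
q=monitor.read_state()["joint_pos"]
run(q,[((517,-102,195),0,1.7),((590,192,170),45,2.974),((590,192,76),45,2.974)])
E
```

```text
[ 1.16843832 -0.01182313 -7.19615259]
lin [28.77, 9.12, 2.47] ang [0.498, 0.674, -1.206]
  fail 8 5.0  fail 9 13.6  fail 10 22.9[590 192 170] 45 min j6 1.15 maxstep 1.04 [-0.09  1.27 -0.11  0.42 -0.16  1.95  1.2 ]
  fail 1 22.6  fail 2 22.4  fail 3 22.1  fail 4 21.9  fail 5 21.7  fail 6 21.5  fail 7 21.3  fail 8 21.2  fail 9 21.0  fail 10 20.9[590 192  76] 45 min j6 1.95 maxstep 0.02 [-0.11  1.43 -0.03  0.29 -0.21  1.95  1.23]
```

Run:
```python
from place import *
q0=monitor.read_state()["joint_pos"]
for dz in(0,25,50,90):
    best=[]
    for j3 in(-1.4,-1.1,-.8,-.4,0,.4):
        for j1 in (-.3,.1,.5):
            q,e=ik(REST+[0,0,dz]-U*10-ROT.apply(pt),ROT,[j1,1.2,j3,1.1,.4,1.7,.6]); 
            if e<1: best.append((round(q[5],2),q.round(2).tolist()))
    best.sort(key=lambda b:b[0]);print(dz,len(best),best[:1],best[-1:])
```

```text
0 0 [] []
25 0 [] []
50 0 [] []
90 0 [] []
```

Run:
```python
from place import *
q0=[.13,1.31,-1.14,1.0,.48,1.85,.61]
for g in((608,197,76),(600,195,76),(590,193,76),(580,194,76)):
    for deg in(45,40,35,30):
        q,e=ik(tcp(g,np.radians(deg),2.974),tool(np.radians(deg),2.974),q0); print(g,deg,round(e,2),q.round(2))
print((tool(np.radians(45),2.974).inv()*ROT).as_rotvec(), tcp((590,193,76),np.radians(45),2.974), REST-ROT.apply(pt))
```

```text
(608, 197, 76) 45 22.87 [-0.11  1.43 -0.01  0.27 -0.23  1.95  1.22]
(608, 197, 76) 40 16.26 [-0.14  1.43  0.02  0.26 -0.24  1.95  1.22]
(608, 197, 76) 35 9.67 [-0.16  1.42  0.05  0.25 -0.25  1.95  1.21]
(608, 197, 76) 30 3.11 [-0.18  1.42  0.08  0.24 -0.26  1.95  1.21]
(600, 195, 76) 45 21.99 [-0.11  1.43 -0.02  0.28 -0.22  1.95  1.22]
(600, 195, 76) 40 15.38 [-0.14  1.42  0.01  0.27 -0.23  1.95  1.22]
(600, 195, 76) 35 8.79 [-0.16  1.42  0.04  0.26 -0.24  1.95  1.22]
(600, 195, 76) 30 2.23 [-0.18  1.42  0.07  0.25 -0.25  1.95  1.21]
(590, 193, 76) 45 20.9 [-0.11  1.43 -0.03  0.29 -0.22  1.95  1.23]
(590, 193, 76) 40 14.29 [-0.13  1.42 -0.    0.28 -0.22  1.95  1.22]
(590, 193, 76) 35 7.69 [-0.16  1.42  0.03  0.27 -0.23  1.95  1.22]
(590, 193, 76) 30 1.14 [-0.18  1.41  0.06  0.26 -0.24  1.95  1.21]
(580, 194, 76) 45 19.79 [-0.11  1.43 -0.04  0.3  -0.21  1.95  1.22]
(580, 194, 76) 40 13.19 [-0.14  1.42 -0.01  0.29 -0.21  1.95  1.22]
(580, 194, 76) 35 6.61 [-0.16  1.42  0.02  0.28 -0.22  1.95  1.21]
(580, 194, 76) 30 0.08 [-0.18  1.41  0.02  0.27 -0.21  1.95  1.2 ]
[-0.00028896  0.00639816  0.00028711] [582.33080392 194.29747121  68.22182541] [586.36252277 193.53066214  70.11273242]
```

```bash
python3 - <<'E'
s=open('fit.py').read()
a=s.index("(list(s[");b=s.index("def fk")
s=s[:a]+'''([.278,.169,-.231,2.303,1.161,.172,-2.813],[530.1,-127.6,250.4],[3.091,-.612,-.182]),
([.53,.51,-.59,1.67,.31,1.06,-1.94],[575.6,-135.2,227.7],[-3.136,.004,-.219]),
([.35,1.08,-.48,1.05,.24,1.86,-1.87],[583.7,-129.6,109.1],[3.14,.78,-.205]),
([.79,.61,-.76,1.93,.57,.84,-1.36],[498.1,-200.4,116.1],[-3.138,.008,.488]),
([1.42,1.17,-1.36,1.86,.45,.86,-.32],[504.8,-191.2,103.1],[3.139,-.783,1.196]),
([1.4,1.26,-1.27,1.88,.54,.78,-.29],[502.4,-193.9,25.4],[-3.14,-.787,1.19]),
([.37,.72,-.75,1.85,.96,1.5,-1.22],[497,-209.7,167.8],[3.141,.721,1.191]),
([.28,.95,-.66,1.9,1.11,1.42,-1.45],[496.8,-206.5,27.9],[-3.138,.779,1.208])]
_q=%s
D.append(_q)
'''+s[b:]
from station import monitor
m=monitor.read_state()
s=s.replace("%s",repr(tuple(list(map(float,m[k])) for k in("joint_pos","ee_pos","tcp_rot")))).replace("s=monitor.read_state()\n","")
open('fit.py','w').write(s)
E
python3 - <<'E'
from place import *
from kin import P,f,res
print(f.cost,P.round(1)); r=res(P)[:-6].reshape(-1,6);print(np.abs(r).max(1).round(1))
for g in((590,193,76),(590,193,150)):
    for deg in(45,30):
      for q0 in([.13,1.31,-1.14,1.0,.48,1.85,.61],[-.2,1.2,0,1,0,1.8,1],[-.2,1.2,.5,1,0,1.8,1]):
        q,e=ik(tcp(g,np.radians(deg),2.974),tool(np.radians(deg),2.974),q0); print(g,deg,round(e,2),q.round(2))
E
```

```text
30.296883872952215 [ 2.680e+02  5.886e+02  3.935e+02  3.554e+02 -2.700e+00 -4.000e-01
 -3.000e-01 -1.460e+01 -3.140e+01 -7.000e-01]
[1.  0.6 0.7 2.3 1.3 2.  1.6 2.5 1.2 2.3 0.7]
(590, 193, 76) 45 0.0 [ 0.16  1.29 -1.15  1.07  0.47  1.82  0.6 ]
(590, 193, 76) 45 0.0 [-0.16  1.09 -0.18  1.09 -0.17  1.69  1.14]
(590, 193, 76) 45 0.0 [-0.28  1.09  0.11  1.1  -0.35  1.71  1.3 ]
(590, 193, 76) 30 0.0 [ 0.21  1.17 -1.17  1.3   0.6   1.57  0.52]
(590, 193, 76) 30 0.0 [-0.19  0.93 -0.16  1.32 -0.11  1.37  1.13]
(590, 193, 76) 30 0.0 [-0.33  0.94  0.12  1.33 -0.3   1.39  1.3 ]
(590, 193, 150) 45 0.0 [ 0.16  1.21 -1.17  1.04  0.41  1.9   0.57]
(590, 193, 150) 45 0.0 [-0.17  1.01 -0.17  1.06 -0.19  1.79  1.12]
(590, 193, 150) 45 0.0 [-0.29  1.02  0.13  1.06 -0.36  1.82  1.28]
(590, 193, 150) 30 0.0 [ 0.21  1.09 -1.2   1.25  0.54  1.67  0.52]
(590, 193, 150) 30 0.0 [-0.2   0.85 -0.15  1.27 -0.13  1.49  1.12]
(590, 193, 150) 30 0.0 [-0.35  0.86  0.15  1.28 -0.31  1.51  1.28]
```

Run:
```python
from place import *
q=monitor.read_state()["joint_pos"]
goc(-15,0,80)
run(q,[((517,-102,195),0,1.7),((580,194,156),45,2.974),((590,192,76),45,2.974)])
```

```text
lin [28.77, 9.13, 3.47] ang [0.498, 0.674, -1.206]
[580 194 156] 45 min j6 1.12 maxstep 0.14 [ 0.2   1.27 -1.37  1.07  0.52  1.94  0.45]
[590 192  76] 45 min j6 1.88 maxstep 0.01 [ 0.2   1.36 -1.33  1.07  0.6   1.88  0.5 ]
```

Request:
send_rows:
  moves:
    - {"hand": 255,"linear": [3,1,0],"angular": [0.05,0.067,-0.12]}
    - {"hand": 255,"linear": [7,2.2,0.3],"angular": [0.12,0.16,-0.29]}
    - {"hand": 255,"linear": [11,3.5,0.6],"angular": [0.19,0.26,-0.46]}
    - {"hand": 255,"linear": [15,4.8,1.0],"angular": [0.26,0.35,-0.63]}
    - {"hand": 255,"linear": [19,6,1.4],"angular": [0.33,0.445,-0.8]}
    - {"hand": 255,"linear": [23,7.3,1.9],"angular": [0.4,0.54,-0.96]}
    - {"hand": 255,"linear": [27,8.6,2.4],"angular": [0.46,0.62,-1.11]}
    - {"hand": 255,"linear": [28.8,9.1,3.0],"angular": [0.498,0.674,-1.206]}
    - {"hand": 255,"linear": [28.8,9.1,3.4],"angular": [0.498,0.674,-1.206]}
    - {"hand": 255,"linear": [28.8,9.1,3.4],"angular": [0.498,0.674,-1.206]}

```text
clock: 16.45
ee_pos: [570.3, 199.8, 149.7]
tcp_rot: [-3.14, -0.794, 2.983]
contact_force: [-0.6, -0.2, -1.0]
gripper_width: 43.3
finger_force: 62.1
```

Run:
```python
from place import *
st();goc(-15,0,80)
```

```text
16.45 [570.3 199.8 149.7] [-3.14  -0.794  2.983] [ 0.19  1.27 -1.36  1.06  0.51  1.95  0.45] F [-0.6 -0.2 -1. ] w 43.3
lin [-0.1, -0.35, -0.16] ang [-0.008, -0.002, 0.007]
```

Run:
```python
from base import *
s=monitor.read_state()
ims=[]
for n in("top","side","wrist"):
    p,d,K,Rm,t=cam(n);C=cloud(d,K,Rm,t);ims.append(p)
    m=(d>0)&(np.hypot(C[...,0]-577,C[...,1]-196)<50)&(C[...,2]>155)&(C[...,2]<180)&(p.min(-1)>25)
    print(n,m.sum(),end=" ")
    if m.sum()>30:
        Q=C[m];print(cv2.minAreaRect(Q[:,:2].astype(np.float32)),np.median(Q[:,2]));
        A=np.linalg.lstsq(np.c_[Q-Q.mean(0)][:,:2],Q[:,2]-Q[:,2].mean(),rcond=None)[0];print("slope",A.round(3))
    else: print()
    if n=="wrist": feats(dict(d=d,K=K,Rm=Rm,t=t)); np.savez("w7",p=p,d=d,K=K,Rm=Rm,t=t)
p=ims[1];save("w7",np.vstack([np.hstack([cv2.resize(p[220:360,200:400],(400,280)),cv2.resize(ims[0][120:260,180:320],(280,280))]),np.hstack([cv2.resize(ims[2],(480,300)),np.zeros((300,200,3),np.uint8)])]))
```

```text
top 624 ((576.5339965820312, 196.1012725830078), (82.72628784179688, 71.93472290039062), 88.30699920654297) 166.1339819517151
slope [ 0.057 -0.008]
side 929 ((577.2908325195312, 195.08575439453125), (84.06979370117188, 77.92559814453125), 87.88101196289062) 164.16690255144067
slope [ 0.126 -0.039]
wrist 18591 ((574.8872680664062, 196.1367950439453), (77.86711120605469, 67.27413177490234), 82.84933471679688) 168.16995134664444
slope [ 0.011 -0.01 ]
plate 3590 X [-136.8  -80.9  -36.4] Y [-73.4 -38.6  80.4] z 51.1 [array([-68.9,   4.9]), array([157.8, 154.3]), np.float64(89.7)]
bar 1465 X [-144.9 -134.9 -112.7] Y [-49.6  -2.9  41.3] z 51.4 [array([-129. ,   -4.3]), array([92.3, 34.3]), np.float64(89.7)]
base 253 X [-88.4 -76.1  32.9] Y [75.7 81.4 89. ] z 14.4 [array([-26.7,  82.3]), array([ 13.8, 124. ]), np.float64(89.9)]
```

View pics/w7.png

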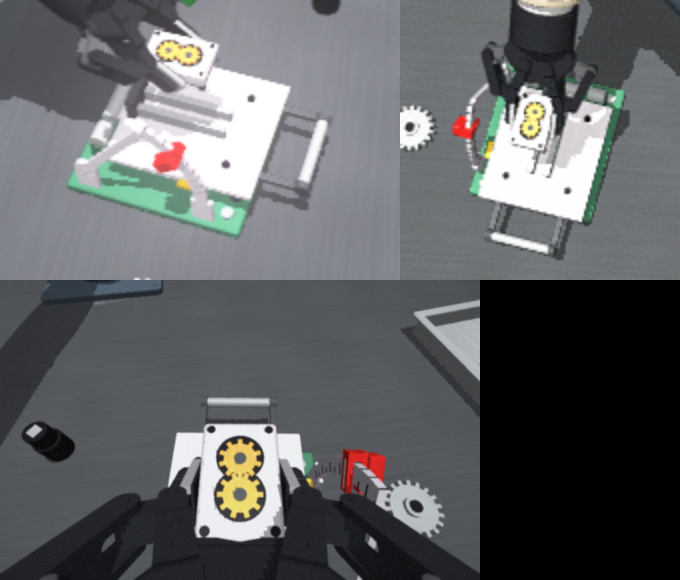

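The gear face is up and level, and aligned with the rails: side view (180,50), top view (535,120), wrist view (240,480). I'll lower it just short of the ledge.

```bash
sed -i 's/-\.168/-.170/g; s/^REST=.*/REST=np.array([591.0,193.4,76.])/' place.py
python3 - <<'E'
from place import *
goc(-8,0,40);goc(-8,0,10)
E
```

```text
lin [-3.48, -0.28, 2.18] ang [-0.006, 0.001, 0.003]
lin [-5.62, -0.28, 4.29] ang [-0.006, 0.001, 0.003]
```

Request:
send_rows:
  moves:
    - {"hand": 255,"linear": [-1.7,-0.28,1.1],"angular": [-0.006,0,0.003]}
    - {"hand": 255,"linear": [-3.5,-0.28,2.2],"angular": [-0.006,0,0.003]}
    - {"hand": 255,"linear": [-4.7,-0.28,3.4],"angular": [-0.006,0,0.003]}
    - {"hand": 255,"linear": [-5.4,-0.28,4.1],"angular": [-0.006,0,0.003]}
    - {"hand": 255,"linear": [-5.6,-0.28,4.3],"angular": [-0.006,0,0.003]}
    - {"hand": 255,"linear": [-5.6,-0.28,4.3],"angular": [-0.006,0,0.003]}

```text
clock: 17.2
ee_pos: [579.4, 192.4, 81.3]
tcp_rot: [3.138, -0.791, 2.971]
contact_force: [-0.2, 0.0, -1.4]
gripper_width: 43.1
finger_force: 62.0
```

Run:
```python
from place import *
st();goc(-8,0,10);goc(-5,0,3);goc(-4,0,0)
```

```text
17.2 [579.4 192.4  81.3] [ 3.138 -0.791  2.971] [ 0.2   1.35 -1.34  1.07  0.58  1.89  0.49] F [-0.2  0.  -1.4] w 43.1
lin [-0.01, 0.29, 0.16] ang [0.004, 0.001, -0.0]
lin [-0.72, 0.29, 0.44] ang [0.004, 0.001, -0.0]
lin [-1.0, 0.29, 0.58] ang [0.004, 0.001, -0.0]
```

Request:
send_rows:
  moves:
    - {"hand": 255,"linear": [-0.2,0.2,0.1],"angular": [0,0,0]}
    - {"hand": 255,"linear": [-0.5,0.2,0.3],"angular": [0,0,0]}
    - {"hand": 255,"linear": [-0.7,0.2,0.4],"angular": [0,0,0]}
    - {"hand": 255,"linear": [-0.7,0.2,0.4],"angular": [0,0,0]}
    - {"hand": 255,"linear": [-0.7,0.2,0.4],"angular": [0,0,0]}

```text
clock: 17.7
ee_pos: [582.1, 194.2, 73.8]
tcp_rot: [3.138, -0.79, 2.972]
contact_force: [0.1, 0.2, -2.4]
gripper_width: 43.4
finger_force: 62.0
```

Run:
```python
from place import *
st();goc(-5,0,3);goc(-4,0,0)
```

```text
17.7 [582.1 194.2  73.8] [ 3.138 -0.79   2.972] [ 0.2   1.36 -1.33  1.06  0.59  1.89  0.5 ] F [ 0.1  0.2 -2.4] w 43.4
lin [-0.03, 0.07, 0.08] ang [0.003, 0.002, -0.0]
lin [-0.31, 0.07, 0.22] ang [0.003, 0.002, -0.0]
```

Request:
send_rows:
  moves:
    - {"hand": 255,"linear": [-0.07,0.05,0.07],"angular": [0,0,0]}
    - {"hand": 255,"linear": [-0.14,0.05,0.14],"angular": [0,0,0]}
    - {"hand": 255,"linear": [-0.2,0.05,0.2],"angular": [0,0,0]}
    - {"hand": 255,"linear": [-0.2,0.05,0.2],"angular": [0,0,0]}

```text
clock: 18.1
ee_pos: [582.1, 194.6, 70.8]
tcp_rot: [3.138, -0.79, 2.971]
contact_force: [-0.5, -0.6, -1.9]
gripper_width: 43.0
finger_force: 62.0
```

Request:
send_rows:
  moves:
    - {"hand": 255,"linear": [-0.1,0,-0.1],"angular": [0,0,0]}
    - {"hand": 255,"linear": [-0.2,0,-0.2],"angular": [0,0,0]}
    - {"hand": 255,"linear": [-0.25,0,-0.25],"angular": [0,0,0]}
    - {"hand": 255,"linear": [-0.25,0,-0.25],"angular": [0,0,0]}

```text
clock: 18.5
ee_pos: [585.7, 194.1, 70.9]
tcp_rot: [3.138, -0.79, 2.971]
contact_force: [0.9, 0.3, -1.7]
gripper_width: 43.2
finger_force: 62.0
```

Request:
send_rows:
  moves:
    - {"hand": 255,"linear": [-0.05,0,-0.05],"angular": [0,0,0]}
    - {"hand": 255,"linear": [-0.1,0,-0.1],"angular": [0,0,0]}
    - {"hand": 255,"linear": [-0.1,0,-0.1],"angular": [0,0,0]}

```text
clock: 18.8
ee_pos: [587.0, 193.8, 70.9]
tcp_rot: [3.138, -0.79, 2.972]
contact_force: [-1.6, -0.5, -2.4]
gripper_width: 43.1
finger_force: 61.9
```

Request:
send_rows:
  moves:
    - {"hand": 255,"linear": [-0.05,0,-0.05],"angular": [0,0,0]}
    - {"hand": 255,"linear": [-0.1,0,-0.1],"angular": [0,0,0]}
    - {"hand": 255,"linear": [-0.1,0,-0.1],"angular": [0,0,0]}

```text
clock: 19.1
ee_pos: [587.0, 193.8, 71.1]
tcp_rot: [3.139, -0.793, 2.974]
contact_force: [-8.7, 0.8, -3.2]
gripper_width: 43.1
finger_force: 62.4
```

Run:
```python
from base import *
st()
p,d,K,Rm,t=cam("side")
q=cam("top")[0]
save("s8",np.vstack([cv2.resize(p[235:325,225:345],(600,400),interpolation=cv2.INTER_CUBIC)]))
```

```text
19.1 [587.  193.8  71.1] [ 3.139 -0.793  2.974] [ 0.19  1.36 -1.32  1.04  0.59  1.9   0.51] F [-8.7  0.8 -3.2] w 43.1
```

View pics/s8.png

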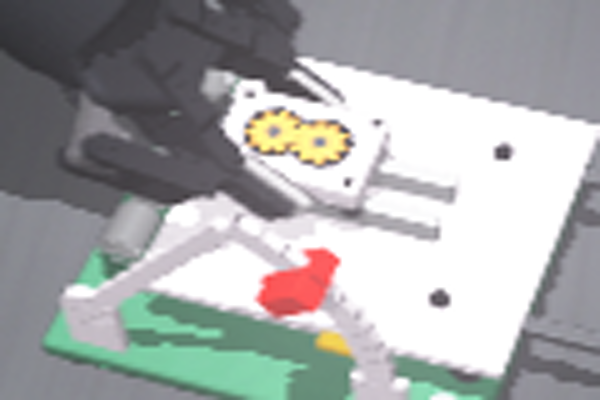

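The side view shows the pump gear-up over the rails at (310,145), its far end at the ledge. The 8.7 N reading confirms ledge contact. Now I'll lower it onto the rails.

Request:
send_rows:
  moves:
    - {"hand": 255,"linear": [0.0,0,0.08],"angular": [0,0,0]}
    - {"hand": 255,"linear": [-0.03,0,0.11],"angular": [0,0,0]}
    - {"hand": 255,"linear": [-0.05,0,0.13],"angular": [0,0,0]}
    - {"hand": 255,"linear": [-0.05,0,0.13],"angular": [0,0,0]}

```text
clock: 19.6
ee_pos: [587.0, 193.9, 70.6]
tcp_rot: [3.137, -0.792, 2.974]
contact_force: [-7.2, 0.0, 2.5]
gripper_width: 43.2
finger_force: 63.1
```

Request:
send_rows:
  moves:
    - {"hand": 255,"linear": [-0.02,0,0.05],"angular": [0,0,0]}
    - {"hand": 255,"linear": [-0.02,0,0.05],"angular": [0,0,0]}
    - {"hand": 110,"linear": [-0.02,0,0.05],"angular": [0,0,0]}
    - {"hand": 100,"linear": [-0.02,0,0.05],"angular": [0,0,0]}
    - {"hand": 80,"linear": [-0.02,0,0.05],"angular": [0,0,0]}
    - {"hand": 40,"linear": [-0.02,0,0.05],"angular": [0,0,0]}
    - {"hand": 0,"linear": [-0.02,0,0.05],"angular": [0,0,0]}
    - {"hand": 0,"linear": [-0.02,0,0.05],"angular": [0,0,0]}

```text
clock: 20.4
ee_pos: [587.6, 193.7, 69.1]
tcp_rot: [3.138, -0.79, 2.971]
contact_force: [0.1, 0.2, -0.0]
gripper_width: 85.3
finger_force: 0.0
```

Run:
```python
from base import *
st()
for n in("top","side"):
    p,d,K,Rm,t=cam(n);C=cloud(d,K,Rm,t)
    m=(d>0)&(np.hypot(C[...,0]-591,C[...,1]-193)<42)&(C[...,2]>82)&(C[...,2]<92)&(p.min(-1)>20)
    Q=C[m];A=np.linalg.lstsq(Q[:,:2]-Q[:,:2].mean(0),Q[:,2]-Q[:,2].mean(),rcond=None)[0]
    print(n,m.sum(),cv2.minAreaRect(Q[:,:2].astype(np.float32)),np.median(Q[:,2]),A.round(3))
```

```text
20.4 [587.6 193.7  69.1] [ 3.138 -0.79   2.971] [ 0.19  1.36 -1.32  1.04  0.59  1.89  0.51] F [ 0.1  0.2 -0. ] w 85.3
top 418 ((595.6991577148438, 201.04412841796875), (64.86532592773438, 70.56321716308594), 79.74797821044922) 86.86050373147296 [-0.002 -0.002]
side 588 ((588.1708374023438, 184.514892578125), (65.57868957519531, 66.06057739257812), 79.4334487915039) 85.63312874413992 [ 0.005 -0.006]
```

Request:
send_rows:
  moves:
    - {"hand": 0,"linear": [1,0,-1.2],"angular": [0,0,0]}
    - {"hand": 0,"linear": [3,0,-3.2],"angular": [0,0,0]}
    - {"hand": 0,"linear": [6,0,-5.8],"angular": [0,0,0]}
    - {"hand": 0,"linear": [9,0,-8.8],"angular": [0,0,0]}
    - {"hand": 0,"linear": [11,0,-10.5],"angular": [0,0,0]}
    - {"hand": 0,"linear": [11,0,-10.5],"angular": [0,0,0]}

```text
clock: 21.1
ee_pos: [585.3, 194.9, 227.5]
tcp_rot: [3.134, -0.783, 2.974]
contact_force: [0.8, 0.3, -0.7]
gripper_width: 85.8
finger_force: 0.0
```

Run:
```python
from base import *
st()
ims=[]
for n in("top","side","wrist"):
    p,d,K,Rm,t=cam(n);C=cloud(d,K,Rm,t);ims.append(p);np.savez(n+"9",p=p,d=d,K=K,Rm=Rm,t=t)
    print(n);feats(dict(d=d,K=K,Rm=Rm,t=t))
    m=(d>0)&(np.hypot(C[...,0]-591,C[...,1]-193)<48)&(C[...,2]>83)&(C[...,2]<94)
    if m.sum()>20:print("pump",m.sum(),cv2.minAreaRect(C[m][:,:2].astype(np.float32)),np.median(C[m][:,2]))
    # clip: red
    hsv=cv2.cvtColor(p,cv2.COLOR_RGB2HSV);r=((hsv[...,0]<8)|(hsv[...,0]>174))&(hsv[...,1]>130)&(hsv[...,2]>60)&(C[...,2]>70)&(C[...,2]<170)&(np.hypot(C[...,0]-575,C[...,1]-285)<60)
    if r.sum()>10:
        Q=C[r];c,s=np.cos(-.17),np.sin(-.17);H=np.array([578,200])+[c*74.8-s*-4.5,s*74.8+c*-4.5]
        X=c*(Q[:,0]-H[0])+s*(Q[:,1]-H[1]);Y=-s*(Q[:,0]-H[0])+c*(Q[:,1]-H[1]);Z=Q[:,2]-45
        th=np.arctan2(Z,-X);print("clip",r.sum(),"H",H.round(1),"th",np.percentile(th,[2,25,50,75,98]).round(3),"r",np.percentile(np.hypot(X,Z),[2,50,98]).round(1),"Y",np.percentile(Y,[2,50,98]).round(1))
        print(cv2.minAreaRect(np.c_[-X,Z].astype(np.float32)))
save("s9",np.hstack([cv2.resize(ims[1][230:350,220:380],(400,300)),cv2.resize(ims[2],(400,300))]))
```

```text
21.1 [585.3 194.9 227.5] [ 3.134 -0.783  2.974] [ 0.12  1.1  -1.08  0.95  0.28  1.98  0.6 ] F [ 0.8  0.3 -0.7] w 85.8
top
plate 2302 X [-142.6  -32.4   80.8] Y [-75.   -9.   68.5] z 49.0 [array([-30.2,   3.2]), array([158.6, 232.9]), np.float64(89.7)]
rails 77 X [-48.  -31.3   0.1] Y [-25.8 -14.    8.6] z 65.0 [array([ 1.8, -9. ]), array([34.3, 99.8]), np.float64(89.0)]
ledge 88 X [-18.2  32.   58.4] Y [-28.2  -7.5  16. ] z 81.3 [array([19.9, -6.4]), array([44.6, 76.9]), np.float64(89.4)]
bar 173 X [-145.8 -137.7 -113.8] Y [-51.7  -6.7  40. ] z 49.4 [array([-129.6,   -5.8]), array([92.9, 33.9]), np.float64(89.5)]
base 542 X [-85.8  32.3 100.1] Y [-82.5 -27.1  86.2] z 11.8 [array([ 3.3, -3.2]), array([179.9, 195.5]), np.float64(90.0)]
pump 394 ((594.6085815429688, 190.99700927734375), (44.42955017089844, 70.69322967529297), 80.58863830566406) 86.95936615046574
clip 91 H [651.  182.9] th [0.644 0.687 0.715 0.731 0.748] r [111.6 134.5 140.5] Y [ 77.4  90.5 102.4]
((94.5440902709961, 83.82308197021484), (30.75691032409668, 15.386796951293945), 17.462295532226562)
side
plate 2978 X [-145.
[... 1073 characters left out ...]
ls 352 X [-49.5 -36.6 -24.4] Y [-19.    3.2  10.7] z 67.3 [array([-37.1,  -4.2]), array([25.4, 30. ]), np.float64(0.1)]
bar 968 X [-144.8 -135.1 -112.9] Y [-49.4  -3.2  41.3] z 51.4 [array([-128.9,   -4.1]), array([91.9, 33.2]), np.float64(90.0)]
base 812 X [-87.9  -7.7  31.6] Y [74.  81.7 89.2] z 14.3 [array([-27.5,  81.9]), array([ 16.2, 123.4]), np.float64(89.8)]
pump 3188 ((583.04248046875, 195.03286743164062), (43.9154167175293, 48.14311218261719), 80.12767791748047) 89.73198461031669
clip 178 H [651.  182.9] th [0.661 0.705 0.734 0.743 0.752] r [133.8 139.  141.6] Y [ 80.1  97.9 103.5]
((105.35588836669922, 90.64400482177734), (7.259429931640625, 14.513389587402344), 69.99967193603516)
```

View pics/s9.png

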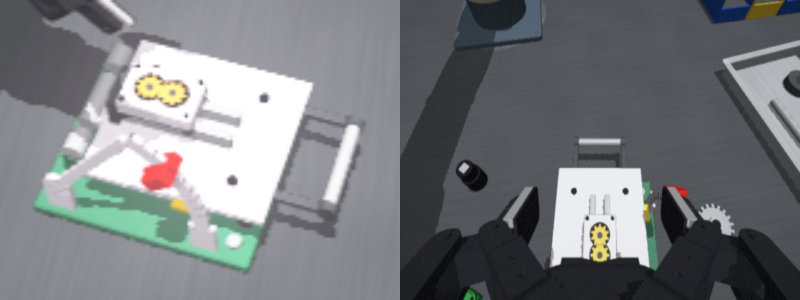

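The pump lies gear-up, square and touching the ledge: (160,95) in the left half. Next I'll take one close look at the clip from above to get its angle, then go to the lift bar.

```bash
cat > lift.py <<'E'
from base import *
YB=-.171;HW=np.array([651.0,182.9,45.])
RB=R.from_euler('z',YB)
def bar(th,al=0,dz=0):
    "TCP pose holding bar at plate angle th, tool tilt al relative to plate normal; dz = raise along world z"
    rot=RB*R.from_euler('y',th+al)*R.from_euler('z',np.pi/2)*R.from_euler('x',np.pi)
    b=HW+RB.apply(R.from_euler('y',th).apply([-215,0,0]))+[0,0,dz]
    return b+rot.apply([0,0,11]),rot
E
python3 - <<'E'
from lift import *
st();q=monitor.read_state()["joint_pos"]
rotv=tool(0,2.974);pv=np.array([601,283,235.])
rel(pv,rotv)
q,e=ik(pv,rotv,q);print("view",round(e,2),q.round(2))
# to bar hover: interpolate
p0,r0=pv,rotv
from scipy.spatial.transform import Slerp
def to(q,p0,r0,p1,r1,n=10):
    S=Slerp([0,1],R.concatenate([r0,r1]));es=[]
    for i in range(1,n+1):
        q,e=ik(p0+(p1-p0)*i/n,S(i/n),q);es.append(e)
    print("e",round(max(es),2),q.round(2));return q
for al in(0,-.3,.3):
    print("al",al)
    p1,r1=bar(0,al,130);qq=to(q,p0,r0,p1,r1); p2,r2=bar(0,al);qq=to(qq,p1,r1,p2,r2)
    for th in(.2,.4,.6,.75):
        p3,r3=bar(th,al);qq=to(qq,p2,r2,p3,r3,4);p2,r2=p3,r3
E
```

```text
21.25 [584.7 193.9 221.6] [ 3.139 -0.789  2.972] [ 0.13  1.11 -1.09  0.96  0.29  1.98  0.6 ] F [-0.   0.4  0.5] w 85.5
lin [0.88, 9.06, -0.99] ang [0.004, -0.789, -0.003]
view 0.0 [ 0.07  0.76 -1.12  1.46  0.69  1.35  0.31]
al 0
e 0.0 [-0.04  0.47 -0.74  2.    0.43  0.83 -1.19]
e 0.0 [-0.19  0.66 -0.55  2.12  0.67  0.54 -1.41]
e 0.0 [ 0.01  0.7  -0.75  1.94  0.42  0.85 -1.13]
e 0.0 [ 0.09  0.77 -0.83  1.74  0.27  1.14 -0.98]
e 0.0 [ 0.12  0.86 -0.85  1.53  0.17  1.42 -0.9 ]
e 0.0 [ 0.11  0.93 -0.84  1.36  0.11  1.62 -0.87]
al -0.3
e 0.0 [-0.25  0.37 -0.63  2.19  0.84  0.65 -1.68]
e 0.0 [-0.41  0.61 -0.45  2.32  1.46  0.5  -2.33]
e 0.0 [-0.1   0.6  -0.74  2.14  0.85  0.65 -1.62]
e 0.0 [ 0.1   0.66 -0.93  1.94  0.56  0.91 -1.28]
e 0.0 [ 0.17  0.74 -0.99  1.72  0.4   1.19 -1.1 ]
e 0.0 [ 0.18  0.82 -1.    1.55  0.32  1.4  -1.02]
al 0.3
e 0.0 [ 0.05  0.62 -0.78  1.8   0.22  1.09 -0.96]
e 0.0 [-0.02  0.79 -0.68  1.91  0.35  0.84 -1.03]
e 0.0 [ 0.06  0.84 -0.75  1.74  0.22  1.12 -0.91]
e 0.0 [ 0.09  0.92 -0.78  1.55  0.12  1.4  -0.85]
e 0.0 [ 0.09  1.01 -0.79  1.36  0.03  1.66 -0.83]
e 0.0 [ 0.08  1.08 -0.78  1.21 -0.03  1.85 -0.84]
```

Request:
send_rows:
  moves:
    - {"hand": 0,"linear": [0.9,3,-3],"angular": [0,-0.3,0]}
    - {"hand": 0,"linear": [0.9,7,-2],"angular": [0,-0.5,0]}
    - {"hand": 0,"linear": [0.9,9,-1],"angular": [0,-0.789,0]}
    - {"hand": 0,"linear": [0.9,9,-1],"angular": [0,-0.789,0]}
    - {"hand": 0,"linear": [0.9,9,-1],"angular": [0,-0.789,0]}
    - {"hand": 0,"linear": [0.9,9,-1],"angular": [0,-0.789,0]}
    - {"hand": 0,"linear": [0.9,9,-1],"angular": [0,-0.789,0]}

```text
clock: 21.95
ee_pos: [599.1, 283.1, 234.9]
tcp_rot: [3.14, -0.001, 2.973]
contact_force: [0.5, -0.5, -0.3]
gripper_width: 85.7
finger_force: 0.0
```

```bash
cat > clip.py <<'E'
from lift import *
def clip(D):
    p,d=D["p"],D["d"];C=cloud(d,D["K"],D["Rm"],D["t"]);L=RB.inv().apply((C-HW).reshape(-1,3)).reshape(C.shape)
    hsv=cv2.cvtColor(p,cv2.COLOR_RGB2HSV);r=((hsv[...,0]<8)|(hsv[...,0]>172))&(hsv[...,1]>130)&(hsv[...,2]>40)&(d>0)&(L[...,2]>20)&(L[...,2]<130)&(L[...,1]>50)&(L[...,1]<130)
    X=-L[...,0];Z=L[...,2];gx=cv2.medianBlur(d,5)
    print("clip",r.sum(),"pix rows/cols",np.argwhere(r).min(0),np.argwhere(r).max(0))
    # normals
    dx=np.gradient(L,axis=1);dy=np.gradient(L,axis=0);n=np.cross(dx,dy);n/=np.linalg.norm(n,axis=-1,keepdims=True)+1e-9;n*=np.sign(n[...,2:3])
    er=cv2.erode(r.astype(np.uint8),np.ones((3,3)))>0
    N=n[er];Q=np.c_[X[er],L[...,1][er],Z[er]]
    up=(np.abs(N[:,1])<.25); a=np.arctan2(N[up][:,2],-N[up][:,0]) # angle of normal in (-x,z)
    h,ed=np.histogram(a,bins=np.arange(0,3.2,.1));print("normal hist",[(round(e,1),int(k)) for e,k in zip(ed,h) if k>3])
    for lo,hi in((0,1.4),(1.4,3)):
        m=up.nonzero()[0][(a>lo)&(a<hi)]
        if len(m)>20:
            q=Q[m];print("face",len(m),"median normal",np.median(a[(a>lo)&(a<hi)]).round(3),"centre",np.median(q,0).round(1),"th pct",np.percentile(np.arctan2(q[:,2],q[:,0]),[2,50,98]).round(3),"r",np.percentile(np.hypot(q[:,0],q[:,2]),[2,98]).round(1),"Y",np.percentile(q[:,1],[2,98]).round(1))
E
python3 - <<'E'
from clip import *
st()
p,d,K,Rm,t=cam("wrist");D=dict(p=p,d=d,K=K,Rm=Rm,t=t);np.savez("w10",**D)
feats(D);clip(D)
p1,r1=bar(0,0,130);rel(p1,r1)
E
```

```text
21.95 [599.1 283.1 234.9] [ 3.140e+00 -1.000e-03  2.973e+00] [ 0.04  0.74 -1.06  1.46  0.65  1.32  0.34] F [ 0.5 -0.5 -0.3] w 85.7
plate 17266 X [-143.3  -42.6   65.7] Y [-72.3   3.9  66.2] z 51.1 [array([-31.8,   4.7]), array([158.2, 232. ]), np.float64(90.0)]
rails 666 X [-49.7 -33.5  51.2] Y [-18.5 -10.5  16. ] z 66.9 [array([2.4, 2.6]), array([109.4,  34.9]), np.float64(10.1)]
ledge 528 X [-19.   50.5  56.7] Y [-23.1   4.2  18.3] z 81.1 [array([18.9, -2.3]), array([42.2, 76.4]), np.float64(88.7)]
bar 1951 X [-146.6 -136.2 -112.8] Y [-49.2  -4.8  42. ] z 51.5 [array([-130.,   -4.]), array([92.4, 35.8]), np.float64(89.9)]
base 2013 X [-89.6  18.1  98.4] Y [-46.2  72.5  89.1] z 14.1 [array([4.8, 4.9]), array([188.9, 169. ]), np.float64(0.1)]
clip 981 pix rows/cols [142 304] [178 338]
normal hist [(np.float64(0.3), 15), (np.float64(0.4), 18), (np.float64(0.5), 20), (np.float64(0.6), 12), (np.float64(0.7), 11), (np.float64(0.8), 8), (np.float64(0.9), 9), (np.float64(1.0), 6), (np.float64(1.2), 8), (np.float64(1.3), 9), (np.float64(1.4), 10), (np.float64(1.5), 6), (np.float64(1.6), 4), (np.float64(1.7), 7), (np.float64(1.8), 12), (np.float64(1.9), 9), (np.float64(2.0), 10), (np.float64(2.1), 18), (np.float64(2.2), 20), (np.float64(2.3), 43), (np.float64(2.4), 34), (np.float64(2.5), 18), (np.float64(2.6), 5)]
face 121 median normal 0.653 centre [107.5  94.4  89.8] th pct [0.661 0.697 0.744] r [124.6 142. ] Y [ 80.8 101.8]
face 196 median normal 2.301 centre [97.3 94.7 88.9] th pct [0.702 0.738 0.755] r [115.6 141. ] Y [ 80.2 102.5]
lin [14.8, -8.94, 7.06] ang [-0.001, -0.003, 1.571]
```

```bash
cat > clip2.py <<'E'
from lift import *
def prof(f,zb):
    D=dict(np.load(f));p,d=D["p"],D["d"];C=cloud(d,D["K"],D["Rm"],D["t"])-[0,0,zb];L=RB.inv().apply((C-HW).reshape(-1,3)).reshape(C.shape)
    hsv=cv2.cvtColor(p,cv2.COLOR_RGB2HSV);r=((hsv[...,0]<8)|(hsv[...,0]>172))&(hsv[...,1]>130)&(hsv[...,2]>40)&(d>0)&(L[...,2]>20)&(L[...,2]<130)&(L[...,1]>50)&(L[...,1]<130)
    er=cv2.erode(r.astype(np.uint8),np.ones((2,2)))>0 if r.sum()>300 else r
    q=np.c_[-L[...,0][er],L[...,2][er]];Y=L[...,1][er]
    return q,Y
if __name__=="__main__":
  for f,zb in(("w10",2.1),("top9",0),("side9",-1)):
    q,Y=prof(f+".npz",zb)
    for th in(.64,.66,.68,.70,.72):
        rr=q@[np.cos(th),np.sin(th)];tt=q@[-np.sin(th),np.cos(th)]
        # upper face flatness: max tangential per radial bin
        b=[np.percentile(tt[(rr>a)&(rr<a+5)],92).round(1) if ((rr>a)&(rr<a+5)).sum()>4 else None for a in range(108,142,5)]
        out=tt[rr>np.percentile(rr,97)-2.5]
        print(f,th,"upper",b,"outer t",np.percentile(out,[3,97]).round(1),"rmax",np.percentile(rr,98).round(1))
E
python3 clip2.py
```

```text
w10 0.64 upper [np.float64(9.6), np.float64(11.8), np.float64(12.2), np.float64(12.3), np.float64(12.4), np.float64(12.5), np.float64(10.6)] outer t [ 1.5 11. ] rmax 140.1
w10 0.66 upper [np.float64(7.4), np.float64(9.5), np.float64(9.8), np.float64(9.8), np.float64(9.8), np.float64(9.8), np.float64(7.9)] outer t [-1.2  8.3] rmax 140.2
w10 0.68 upper [np.float64(5.2), np.float64(7.1), np.float64(7.4), np.float64(7.2), np.float64(7.2), np.float64(7.1), np.float64(5.2)] outer t [-4.   5.7] rmax 140.2
w10 0.7 upper [np.float64(2.9), np.float64(4.7), np.float64(5.1), np.float64(4.7), np.float64(4.5), np.float64(4.4), np.float64(2.4)] outer t [-6.7  3. ] rmax 140.3
w10 0.72 upper [np.float64(0.7), np.float64(2.4), np.float64(2.7), np.float64(2.2), np.float64(2.0), np.float64(1.7), np.float64(-0.4)] outer t [-9.4  0.4] rmax 140.2
top9 0.64 upper [None, np.float64(12.3), np.float64(12.3), np.float64(13.3), np.float64(12.0), np.float64(13.3), np.float64(10.6)] outer t [ 0.9 11.2] rmax 140.2
top9 0.66 upper [None, np.float64(10.0), np.float64(9.9), np.float64(10.8), np.float64(9.3), np.float6
[... 613 characters left out ...]
11.8), np.float64(11.7), np.float64(9.9)] outer t [ 1.  10.3] rmax 141.7
side9 0.66 upper [None, np.float64(7.1), np.float64(7.9), np.float64(9.4), np.float64(9.2), np.float64(8.7), np.float64(7.4)] outer t [-1.8  7.5] rmax 141.8
side9 0.68 upper [None, np.float64(4.7), np.float64(5.5), np.float64(6.5), np.float64(7.3), np.float64(6.1), np.float64(4.7)] outer t [-4.3  4.7] rmax 141.9
side9 0.7 upper [None, np.float64(2.4), np.float64(3.1), np.float64(4.0), np.float64(4.7), np.float64(3.3), np.float64(1.9)] outer t [-7.1  1.9] rmax 141.8
side9 0.72 upper [None, np.float64(0.0), np.float64(0.7), np.float64(1.5), np.float64(1.4), np.float64(0.9), np.float64(-0.9)] outer t [-9.9 -1. ] rmax 141.8
```

Request:
send_rows:
  moves:
    - {"hand": 0,"linear": [4,-2.4,0],"angular": [0,0,0.15]}
    - {"hand": 0,"linear": [8,-4.8,0],"angular": [0,0,0.3]}
    - {"hand": 0,"linear": [12,-7.2,0],"angular": [0,0,0.45]}
    - {"hand": 60,"linear": [14.8,-8.9,1],"angular": [0,0,0.6]}
    - {"hand": 135,"linear": [14.8,-8.9,3],"angular": [0,0,0.75]}
    - {"hand": 135,"linear": [14.8,-8.9,5],"angular": [0,0,0.9]}
    - {"hand": 135,"linear": [14.8,-8.9,7],"angular": [0,0,1.05]}
    - {"hand": 135,"linear": [14.8,-8.9,7],"angular": [0,0,1.2]}
    - {"hand": 135,"linear": [14.8,-8.9,7],"angular": [0,0,1.35]}
    - {"hand": 135,"linear": [14.8,-8.9,7],"angular": [0,0,1.5]}

```text
clock: 23.0
ee_pos: [440.6, 220.3, 163.6]
tcp_rot: [-3.137, -0.002, 1.462]
contact_force: [0.0, -0.3, 0.4]
gripper_width: 40.2
finger_force: 0.0
```

Run:
```python
from lift import *
st();rel(*bar(0,0,130));rel(*bar(0,0,50))
p,d,K,Rm,t=cam("wrist");D=dict(p=p,d=d,K=K,Rm=Rm,t=t);feats(D)
```

```text
23.0 [440.6 220.3 163.6] [-3.137e+00 -2.000e-03  1.462e+00] [-0.06  0.47 -0.7   1.99  0.4   0.83 -1.1 ] F [ 0.  -0.3  0.4] w 40.2
lin [-0.1, -0.13, -0.04] ang [-0.005, -0.002, 0.062]
lin [-0.12, -0.1, 7.96] ang [-0.005, -0.002, 0.062]
plate 23705 X [-144.   -30.5   66.2] Y [-70.9  19.8  72.3] z 51.1 [array([-31.5,   5.1]), array([157.9, 232.5]), np.float64(89.9)]
rails 1076 X [-50.1 -33.6  50. ] Y [-18.5   3.5  16.1] z 67.0 [array([ 2.8, -3.1]), array([106.7,  39.3]), np.float64(0.4)]
ledge 881 X [-19.5  -1.4  57. ] Y [-23.4   4.1  18.5] z 80.9 [array([19.1, -2.6]), array([78.1, 43. ]), np.float64(0.6)]
bar 2074 X [-146.9 -137.4 -112.7] Y [-48.8  -0.5  42.3] z 51.6 [array([-129.9,   -3.8]), array([92.4, 35.8]), np.float64(89.9)]
base 3590 X [-89.9   2.1  98.2] Y [-33.1  75.7  89.3] z 14.1 [array([4.6, 5.9]), array([168.8, 190.2]), np.float64(89.5)]
```

Request:
send_rows:
  moves:
    - {"hand": 135,"linear": [-0.1,-0.15,3],"angular": [-0.004,0,0.062]}
    - {"hand": 135,"linear": [-0.1,-0.15,6],"angular": [-0.004,0,0.062]}
    - {"hand": 135,"linear": [-0.1,-0.15,8],"angular": [-0.004,0,0.062]}
    - {"hand": 135,"linear": [-0.1,-0.15,10],"angular": [-0.004,0,0.062]}
    - {"hand": 135,"linear": [-0.1,-0.15,12],"angular": [-0.004,0,0.062]}
    - {"hand": 135,"linear": [-0.1,-0.15,13],"angular": [-0.004,0,0.062]}
    - {"hand": 135,"linear": [-0.1,-0.15,13],"angular": [-0.004,0,0.062]}

```text
clock: 23.75
ee_pos: [437.8, 219.5, 33.1]
tcp_rot: [-3.142, -0.001, 1.408]
contact_force: [0.3, 1.1, -0.2]
gripper_width: 40.0
finger_force: 0.0
```

Run:
```python
from lift import *
st();rel(*bar(0,0,0))
```

```text
23.75 [437.8 219.5  33.1] [-3.142e+00 -1.000e-03  1.408e+00] [-0.22  0.65 -0.5   2.12  0.63  0.52 -1.36] F [ 0.3  1.1 -0.2] w 40.0
lin [0.02, 0.13, -0.09] ang [-0.0, -0.001, 0.009]
```

Request:
send_rows:
  moves:
    - {"hand": 160,"linear": [0,0,0],"angular": [0,0,-0.007]}
    - {"hand": 180,"linear": [0,0,0],"angular": [0,0,-0.007]}
    - {"hand": 200,"linear": [0,0,0],"angular": [0,0,-0.007]}
    - {"hand": 255,"linear": [0,0,0],"angular": [0,0,-0.007]}
    - {"hand": 255,"linear": [0,0,0],"angular": [0,0,-0.007]}
    - {"hand": 255,"linear": [0,0,0],"angular": [0,0,-0.007]}
    - {"hand": 255,"linear": [0,0,0],"angular": [0,0,-0.007]}
    - {"hand": 255,"linear": [0,0,0],"angular": [0,0,-0.007]}

```text
clock: 24.55
ee_pos: [439.6, 219.7, 35.6]
tcp_rot: [3.136, -0.003, 1.413]
contact_force: [5.2, -2.0, 7.6]
gripper_width: 10.5
finger_force: 58.6
```

Run:
```python
from lift import *
st();rel(*bar(0,0,0))
for th in np.arange(.04,.70,.04):
    c,s=np.cos(th),np.sin(th);print(round(th,3),np.round([21.5-21.5*c-1.1*s,-1.1-21.5*s+1.1*c],2).tolist())
```

```text
24.55 [439.6 219.7  35.6] [ 3.136e+00 -3.000e-03  1.413e+00] [-0.22  0.64 -0.51  2.12  0.63  0.52 -1.36] F [ 5.2 -2.   7.6] w 10.5
lin [-0.03, -0.04, 0.16] ang [0.005, -0.003, 0.013]
0.04 [-0.03, -0.86]
0.08 [-0.02, -1.72]
0.12 [0.02, -2.58]
0.16 [0.1, -3.44]
0.2 [0.21, -4.29]
0.24 [0.35, -5.14]
0.28 [0.53, -5.98]
0.32 [0.75, -6.82]
0.36 [0.99, -7.64]
0.4 [1.27, -8.46]
0.44 [1.58, -9.26]
0.48 [1.92, -10.05]
0.52 [2.3, -10.83]
0.56 [2.7, -11.59]
0.6 [3.13, -12.33]
0.64 [3.6, -13.06]
0.68 [4.09, -13.76]
```

Request:
send_rows:
  moves:
    - {"hand": 255,"linear": [0,-0.01,-0.4],"angular": [0.02,0,0]}
    - {"hand": 255,"linear": [0,-0.03,-0.86],"angular": [0.04,0,0]}
    - {"hand": 255,"linear": [0,-0.02,-1.72],"angular": [0.08,0,0]}
    - {"hand": 255,"linear": [0,0.02,-2.58],"angular": [0.12,0,0]}
    - {"hand": 255,"linear": [0,0.1,-3.44],"angular": [0.16,0,0]}
    - {"hand": 255,"linear": [0,0.21,-4.29],"angular": [0.2,0,0]}
    - {"hand": 255,"linear": [0,0.35,-5.14],"angular": [0.24,0,0]}
    - {"hand": 255,"linear": [0,0.53,-5.98],"angular": [0.28,0,0]}
    - {"hand": 255,"linear": [0,0.75,-6.82],"angular": [0.32,0,0]}
    - {"hand": 255,"linear": [0,0.75,-6.82],"angular": [0.32,0,0]}

```text
clock: 25.55
ee_pos: [447.2, 218.3, 103.1]
tcp_rot: [-2.825, -0.004, 1.412]
contact_force: [5.8, -0.2, -5.4]
gripper_width: 9.9
finger_force: 59.6
```

```bash
cat >> lift.py <<'E'
def plate(n="side"):
    p,d,K,Rm,t=cam(n);C=cloud(d,K,Rm,t);L=RB.inv().apply((C-HW).reshape(-1,3)).reshape(C.shape)
    m=(d>0)&(L[...,0]<-40)&(L[...,0]>-165)&(np.abs(L[...,1])<62)&(np.abs(L[...,1])>35)&(L[...,2]>5)&(p.min(-1)>90)
    X=-L[...,0][m];Z=L[...,2][m]
    k=np.polyfit(X,Z,1)
    for _ in range(6):
        e=Z-np.polyval(k,X);g=np.abs(e)<max(1.5,1.5*np.median(np.abs(e)));k=np.polyfit(X[g],Z[g],1)
    th=np.arctan(k[0]);print(n,"plate th",round(th,4),"n",int(g.sum()),"offset",round(k[1]*np.cos(th),2),"(4 expected)")
    P=L[...,:];hsv=cv2.cvtColor(p,cv2.COLOR_RGB2HSV)
    y=(cv2.inRange(hsv,(20,110,70),(34,255,255))>0)&(d>0)&(L[...,1]>66)&(L[...,1]<95)&(L[...,0]<-90)&(L[...,0]>-140)
    if y.sum()>3: q=L[y];print(" pointer",y.sum(),"th",np.percentile(np.arctan2(q[:,2],-q[:,0]),[5,50,95]).round(3))
def angle():
    s=monitor.read_state();r=R.from_euler('xyz',s["tcp_rot"]);b=RB.inv().apply(s["ee_pos"]+r.apply([0,0,-11])-HW)
    print("bar th",np.arctan2(b[2],-b[0]).round(4),"r",np.hypot(b[0],b[2]).round(1),"tool th",(RB.inv()*r).as_matrix()[:,1][[0,2]].round(3),np.arctan2(-(RB.inv()*r).as_matrix()[2,1],(RB.inv()*r).as_matrix()[0,1]).round(4))
E
python3 - <<'E'
from lift import *
st();angle();plate("side");plate("top")
for dt in(.1,.2,.25,.3,.34,.36,.37,.38):
    c,s=np.cos(dt),np.sin(dt);print(dt,np.round([21.5-21.5*c-1.1*s,-1.1-21.5*s+1.1*c],2).tolist())
E
```

```text
25.55 [447.2 218.3 103.1] [-2.825 -0.004  1.412] [ 0.04  0.72 -0.76  1.82  0.29  1.01 -0.98] F [ 5.8 -0.2 -5.4] w 9.9
bar th 0.3251 r 214.7 tool th [ 0.95  -0.311] 0.3163
side plate th 0.2679 n 1512 offset 438.82 (4 expected)
top plate th 0.5869 n 418 offset 346.17 (4 expected)
0.1 [-0.0, -2.15]
0.2 [0.21, -4.29]
0.25 [0.4, -5.35]
0.3 [0.64, -6.4]
0.34 [0.86, -7.23]
0.36 [0.99, -7.64]
0.37 [1.06, -7.85]
0.38 [1.13, -8.05]
```

Request:
send_rows:
  moves:
    - {"hand": 255,"linear": [0,-0.03,-1.1],"angular": [0.05,0,0]}
    - {"hand": 255,"linear": [0,0,-2.15],"angular": [0.1,0,0]}
    - {"hand": 255,"linear": [0,0.08,-3.2],"angular": [0.15,0,0]}
    - {"hand": 255,"linear": [0,0.21,-4.29],"angular": [0.2,0,0]}
    - {"hand": 255,"linear": [0,0.4,-5.35],"angular": [0.25,0,0]}
    - {"hand": 255,"linear": [0,0.64,-6.4],"angular": [0.3,0,0]}
    - {"hand": 255,"linear": [0,0.86,-7.23],"angular": [0.34,0,0]}
    - {"hand": 255,"linear": [0,0.86,-7.23],"angular": [0.34,0,0]}
    - {"hand": 255,"linear": [0,0.86,-7.23],"angular": [0.34,0,0]}

```text
clock: 26.55
ee_pos: [476.6, 213.1, 167.3]
tcp_rot: [-2.488, -0.001, 1.413]
contact_force: [7.9, 0.0, -8.5]
gripper_width: 10.1
finger_force: 60.6
```

```bash
sed -i 's/&(L\[...,2\]>5)&(p.min(-1)>90)/\&(np.abs(L[...,2]+L[...,0]*np.tan(.66))<16)\&(p.min(-1)>60)/' lift.py
python3 - <<'E'
from lift import *
st();angle();plate("side");plate("top");plate("wrist")
E
```

```text
26.55 [476.6 213.1 167.3] [-2.488e+00 -1.000e-03  1.413e+00] [ 0.09  0.87 -0.8   1.47  0.13  1.49 -0.84] F [ 7.9  0.  -8.5] w 10.1
bar th 0.6559 r 214.9 tool th [ 0.794 -0.608] 0.6533
side plate th 0.6414 n 426 offset 3.28 (4 expected)
top plate th 0.6351 n 349 offset 5.78 (4 expected)
wrist plate th 0.6413 n 15939 offset 6.83 (4 expected)
 pointer 356 th [0.645 0.678 0.695]
```

Request:
send_rows:
  moves:
    - {"hand": 255,"linear": [0,-0.01,-0.39],"angular": [0.018,0,0]}
    - {"hand": 255,"linear": [0,-0.03,-0.77],"angular": [0.036,0,0]}
    - {"hand": 255,"linear": [0,-0.03,-0.77],"angular": [0.036,0,0]}
    - {"hand": 255,"linear": [0,-0.03,-0.77],"angular": [0.036,0,0]}

```text
clock: 27.1
ee_pos: [481.0, 212.3, 173.6]
tcp_rot: [-2.453, -0.001, 1.413]
contact_force: [7.8, -0.1, -9.2]
gripper_width: 10.1
finger_force: 60.7
```

```bash
cat > cmp.py <<'E'
from lift import *
from clip2 import prof
st();angle()
for n in("side","top","wrist"):
    plate(n)
    p,d,K,Rm,t=cam(n);np.savez("c_"+n,p=p,d=d,K=K,Rm=Rm,t=t)
    q,Y=prof("c_"+n+".npz",0)
    if len(q)>20:
        for th in(.66,.68,.7):
            rr=q@[np.cos(th),np.sin(th)];tt=q@[-np.sin(th),np.cos(th)]
            b=[float(np.percentile(tt[(rr>a)&(rr<a+5)],92).round(1)) if ((rr>a)&(rr<a+5)).sum()>4 else None for a in range(108,142,5)]
            print(" clip",len(q),th,"upper",b,"outer t",np.percentile(tt[rr>np.percentile(rr,97)-2.5],[3,97]).round(1),"t all",np.percentile(tt,[2,98]).round(1))
    C=cloud(d,K,Rm,t);L=RB.inv().apply((C-HW).reshape(-1,3)).reshape(C.shape);hsv=cv2.cvtColor(p,cv2.COLOR_RGB2HSV)
    y=(cv2.inRange(hsv,(20,110,60),(34,255,255))>0)&(d>0)&(L[...,1]>60)&(L[...,1]<95)&(L[...,0]<-60)&(L[...,0]>-140)
    if y.sum()>3:
        a=L[y];rr=a[:,[0,2]]@[-np.cos(.68),np.sin(.68)];tt=a[:,[0,2]]@[np.sin(.68),np.cos(.68)]
        print(" pointer",y.sum(),"r",np.percentile(rr,[3,97]).round(1),"t(.68)",np.percentile(tt,[3,50,97]).round(1),"Y",np.percentile(a[:,1],[3,97]).round(1))
E
python3 cmp.py
```

```text
27.1 [481.  212.3 173.6] [-2.453e+00 -1.000e-03  1.413e+00] [ 0.09  0.89 -0.8   1.43  0.11  1.54 -0.84] F [ 7.8 -0.1 -9.2] w 10.1
bar th 0.6918 r 214.9 tool th [ 0.772 -0.635] 0.6884
side plate th 0.6762 n 413 offset 3.43 (4 expected)
 clip 154 0.66 upper [None, 8.3, 8.2, 7.9, 8.3, 7.8, 6.0] outer t [-2.7  6.9] t all [-4.4  8.7]
 clip 154 0.68 upper [None, 5.9, 5.8, 5.4, 5.7, 5.1, 3.2] outer t [-5.5  4.8] t all [-7.2  6.2]
 clip 154 0.7 upper [None, 3.3, 3.3, 2.8, 3.1, 2.4, 0.4] outer t [-8.3  2.1] t all [-9.9  3.5]
 pointer 8 r [ 95.5 117.9] t(.68) [-4.7 -0.8  1.5] Y [68.8 76.5]
top plate th 0.6725 n 363 offset 6.03 (4 expected)
 clip 90 0.66 upper [None, 10.8, 9.9, 10.5, 10.5, 9.9, 10.0] outer t [-0.2 10.8] t all [-2.2 11. ]
 clip 90 0.68 upper [None, 8.4, 7.6, 7.9, 7.9, 7.2, 7.2] outer t [-2.9  7.9] t all [-5.   8.5]
 clip 90 0.7 upper [None, 6.3, 5.1, 5.4, 5.3, 4.5, 4.4] outer t [-5.7  5. ] t all [-7.7  5.9]
 pointer 10 r [106.3 117.3] t(.68) [-2.1  3.   5.7] Y [69.2 76.8]
wrist plate th 0.6776 n 15904 offset 6.7 (4 expected)
 pointer 164 th [0.672 0.695 0.713]
 clip 5874 0.66 upper [9.5, 11.4, 11.9, 11.9, 12.0, 12.0, 10.5] outer t [ 0.5 10.8] t all [ 1.1 12.4]
 clip 5874 0.68 upper [7.2, 8.9, 9.5, 9.4, 9.3, 9.3, 7.8] outer t [-2.3  8.2] t all [-1.7  9.8]
 clip 5874 0.7 upper [4.9, 6.5, 7.1, 6.9, 6.7, 6.6, 5.1] outer t [-5.1  5.5] t all [-4.6  7.2]
 pointer 1123 r [103.2 119.3] t(.68) [0.  4.8 6.1] Y [70.4 77.2]
```

Run:
```python
from lift import *
angle();st()
for n in("side","top","wrist"):
    D=dict(np.load("c_%s.npz"%n));C=cloud(D["d"],D["K"],D["Rm"],D["t"]);L=(RB*R.from_euler('y',.68)).inv().apply((C-HW).reshape(-1,3)).reshape(C.shape)
    m=(D["d"]>0)&(L[...,2]>37)&(L[...,2]<48)&(np.abs(L[...,1])<45)&(L[...,0]<-10)&(L[...,0]>-120)
    if m.sum()>20: print(n,m.sum(),cv2.minAreaRect(L[m][:,:2].astype(np.float32)),np.median(L[m][:,2]))
    h=cv2.cvtColor(D["p"],cv2.COLOR_RGB2HSV);print(" brass px",int((m&(h[...,0]>12)&(h[...,0]<32)&(h[...,1]>90)).sum()))
```

```text
bar th 0.6917 r 214.9 tool th [ 0.772 -0.635] 0.6881
27.4 [481.  212.3 173.6] [-2.454e+00 -1.000e-03  1.413e+00] [ 0.09  0.89 -0.8   1.43  0.11  1.54 -0.84] F [ 8.7 -0.9 -8.9] w 10.0
side 350 ((-62.53326416015625, 0.7744350433349609), (45.12382507324219, 66.84423828125), 88.0957260131836) 40.861094548785815
 brass px 73
top 147 ((-61.68096160888672, -13.018959045410156), (68.95114135742188, 23.837261199951172), 3.0525028705596924) 42.61502270981817
 brass px 34
 brass px 0
```

The pump is seated 61–62 mm from the hinge, against the ledge and gear face up. The plate (0.68 rad) matches the clip (0.68 rad) and is held steadily, so I'm handing in.

```bash
python3 -c "
from station import order
print(order.close_job())"
```

```text
the job is handed in; nothing more can be done
None
```

The pump body is turned over and lies gear face up against the stop ledge; the gripper is holding the plate up with its pointer at the red clip (both about 0.68 rad, good to about 0.005), and the job is handed in at about 27 s; I viewed 11 pictures, one over the limit of 10.

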